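# Pair the plant pots with their saucers

### The job

Get the four plant pots ready for sale: stand each one upright in the saucer that matches its shape and size (large round, small round, square, oblong), well centred and with the square and oblong ones lined up with their saucers. They are glazed ceramic, so set them down gently rather than dropping them; leave the saucers where they lie and do not knock or shove the little bud vase.

Things in the scene. Friction and masses are not known exactly. Their poses are not given: they have to be found in the camera images.
- pot_large: Larger round plant pot, hollow and open at the top: white body, upright blue collar, terracotta foot. 70 mm high; the collar is the widest part, 64 mm across, its outside vertical over the top 22 mm (wall 6 mm), the place to grip; foot 56 mm across. About 280 g. Origin: centre of the underside, z up.
- pot_small: Smaller round plant pot, hollow and open at the top: white body, upright blue collar, terracotta foot. 56 mm high; the collar is the widest part, 44 mm across, its outside vertical over the top 22 mm (wall 6 mm), the place to grip; foot 34 mm across. About 130 g. Origin: centre of the underside, z up.
- pot_square: Square plant pot, hollow and open at the top, same white, blue and terracotta. 62 mm high; blue collar 58 x 58 mm, its outside vertical over the top 22 mm (wall 7 mm), the widest part and the place to grip; foot 48 x 48 mm. About 280 g. Origin: centre of the underside, z up, x and y parallel to its sides.
- pot_oblong: Oblong plant pot, hollow and open at the top, same white, blue and terracotta. 52 mm high; blue collar 104 mm long (its x) x 50 mm wide (its y), its outside vertical over the top 22 mm (wall 7 mm), the widest part: grip it across the 50 mm; foot 94 x 40 mm. About 340 g. Origin: centre of the underside, z up.
- saucer_large: Larger round terracotta saucer, loose on the table, 92 mm across outside, 13 mm high, rim 5 mm thick; its flat inner floor is 82 mm across and 5 mm above its underside. Origin: centre of the underside, z up.
- saucer_small: Smaller round terracotta saucer, loose on the table, 64 mm across outside, 13 mm high, rim 5 mm thick; its flat inner floor is 54 mm across and 5 mm above its underside. Origin: centre of the underside, z up.
- saucer_square: Square terracotta saucer, loose on the table, 82 x 82 mm outside, 13 mm high, rim 5 mm thick; flat inner floor 72 x 72 mm, 5 mm above its underside. Origin: centre of the underside, z up, x and y parallel to its sides.
- saucer_oblong: Oblong terracotta saucer, loose on the table, 128 mm long (its x) x 76 mm wide (its y) outside, 13 mm high, rim 5 mm thick; flat inner floor 118 x 66 mm, 5 mm above its underside. Origin: centre of the underside, z up.
- bud_vase: Slim white bud vase standing among the pots, not to be disturbed: 85 mm high, 40 mm across at the belly, 18 mm at the neck, about 120 g, easily knocked over. Origin: centre of the underside, z up. (Also on the table among the things, unlisted: a wooden disc and a cork pad, at most 12 mm high.)
Not all that is in view belongs to the job. Leave any yellow look-alike of the pot_oblong alone.

How it is judged:
By the outcome, as a careful person would: the job done as asked, in the order asked, and still so for the second after the job is handed in, with the robot touching nothing.
It also fails if it takes over 122 s, if anything falls off the work surface, if the arm or the gripper's body presses on something with over 40 N, if the wrist force passes 120 N, or if a joint passes its speed limit or range.

### The arm

A 7-joint arm with a two-finger parallel gripper is mounted at the origin on the work surface. World frame = base frame: x ahead of the robot, y to its left, z up, the work surface at z = 0. Lengths are in m, angles in rad, forces in N, time in s.
With the tool pointing down it reaches from about 0.4 to 0.925 m from the base axis. Payload 5.6 kg.
Tool frame: the origin (TCP) lies at the centre of the arm's flange, where the gripper is bolted on; the fingertips stand 173 mm ahead of it and the grasp point (between the pads) lies 155 mm ahead of it (env.grasp_offset is the distance from the TCP to the grasp point, in m); z points along the fingers, x is the direction in which the jaws open and shut, and the axes are right-handed (so a half turn about z gives the same grasp; the last joint's range is limited). The gripper opens to 85 mm and grips with 20 to 120 N. Pads are 22 mm wide; open, the fingers measure 114 mm over their backs; the gripper's body (76 mm by 85 mm) begins 54 mm behind the grasp point. The pads swing forward as they close: fully open they stand 13 mm farther back than shut.
Start: joints at [1.135, 0.468, -0.012, 1.603, 0.006, 1.071, -0.056], TCP at [0.249, -0.601, 0.405] pointing down, gripper open.
Joint ranges: [-2.53, 2.53], [-0.31, 2.02], [-1.57, 1.55], [0.28, 2.44], [-1.29, 4.43], [0.15, 1.84], [-2.92, 2.92]. Speed limits (rad/s): [2.57, 2.57, 3.14, 3.14, 3.14, 3.14, 3.14].

### API

Orientations are given as a 3x3 rotation matrix whose columns are the frame's x, y, z axes.
In Python, from workcell import env, camera, calibration gives the robot as it stands.
- The arm moves only by the tool send_rows, never from a script. Its argument "steps" is a list of rows, each a list of 7 numbers: the shift along the tool's x, y, z in cm, then the turn, a rotation vector about the tool's x, y, z in rad, then the opening, from 0 (shut) to 1 (fully open). In form: [[tx, ty, tz, rx, ry, rz, hand], ...]. A call has 1 to 5 rows; each row shifts and turns the commanded pose from where the row before left it, along the tool's axes as they then stand; what a row does not reach is not made up. A row lasts 1/10 s, in which the tool goes at most 50 mm and 8.59 degrees, less where a joint would pass 70% of its speed; a pose out of reach is approached as far as the arm can. A call with a gripper value outside its range is refused whole. The fingers move at their own pace and stop on an object; "squeeze" is the grip in N (left out, the last holds). Time passes only in rows, so rows that do not move let the fingers close. It gives the time, the measured TCP pose, the force and the opening at its end, in the units of the state.
- env.get_state(): the state, without advancing time (a new reading comes with each control period).
- camera(name): name is "scene" or "top" or "wrist"; returns (picture, depth): 420x560x3 uint8, red, green, blue; 420x560 float32, m along the optical axis (not along the pixel's ray), 0 where there is no reading.
- calibration(name): a dict with "fx", "fy", "cx", "cy" (pixels), "k1" (the pictures are not rectified: a ray, as slopes to the right and down, at radius r is drawn at 1 + k1 r^2 times it, then the intrinsics apply), "R" (3x3) and "t" (3): a world point X has camera coordinates R X + t. Camera axes: x right, y down, z forward; pixel columns grow to the right and rows downward; lengths in m; the calibration is good to about 2 mm. A picture is of the moment at which its call begins: read the wrist's pose just before it. calibration takes no time and is no camera call; for the wrist camera it gives the pose at the moment of the call.
- env.job_done(): hands the job in, once; it reports no verdict.
The state is a dict: "time": time; "joints": joint angles; "joint_vel": joint speeds; "joint_efforts": joint torques, N m; "ee_pos": TCP position; "ee_rot": TCP orientation; "wrist_force": force on the tool from outside, world axes, zero at the start; "ft_torque": the same for the moment, N m; "finger_gap": finger opening in m.
Only numpy, scipy, OpenCV 4.12 (cv2) and the standard library are available. Lean on these libraries where they do the work, as an engineer would, in place of code of your own. Each camera call takes 0.05 s, during which the arm holds its last target.

## Working session

There is one attempt and no reset: what is moved stays moved. The work goes in short steps, Python scripts to look and compute and a tool call to move; the robot and the scene stay as the last step left them, time stands still between calls to the robot, and variables do not carry over. Pictures are saved under pics/ and viewed, and the job is handed in when it is done.

Besides the shell and the picture viewer there is one more tool, called after "Request:" as name(argument=value, ...) on one line, values as JSON. send_rows: Moves the arm, as the interface text tells. Its arguments: {"type":"object","properties":{"steps":{"type":"array","items":{"type":"array","items":{"type":"number"}}},"squeeze":{"type":"number"}},"required":["steps"]}

```bash
ls; mkdir -p pics
cat > h.py <<'E'
import numpy as np,cv2
from workcell import env,camera,calibration
def snap(name,fn):
    c=calibration(name);p,d=camera(name)
    cv2.imwrite('pics/'+fn+'.png',cv2.cvtColor(p,cv2.COLOR_RGB2BGR));np.savez('pics/'+fn+'.npz',p=p,d=d,**{k:np.array(v) for k,v in c.items()})
    return p,d,c
def load(fn):
    z=np.load('pics/'+fn+'.npz');return z['p'],z['d'],{k:z[k] for k in('fx','fy','cx','cy','k1','R','t')}
def rays(c,uv):
    uv=np.atleast_2d(uv).astype(float)
    K=np.array([[c['fx'],0,c['cx']],[0,c['fy'],c['cy']],[0,0,1]],float)
    return cv2.undistortPoints(uv.reshape(-1,1,2),K,np.array([float(c['k1']),0,0,0])).reshape(-1,2)
def onplane(c,uv,z):
    n=rays(c,uv);R=np.array(c['R']);t=np.array(c['t'])
    D=np.c_[n,np.ones(len(n))]@R;o=-R.T@t
    return o+D*((z-o[2])/D[:,2])[:,None]
def cloud(c,d):
    h,w=d.shape;v,u=np.mgrid[:h,:w];n=rays(c,np.c_[u.ravel(),v.ravel()])
    R=np.array(c['R']);P=np.c_[n,np.ones(len(n))]*d.ravel()[:,None]
    return ((P-np.array(c['t']))@R).reshape(h,w,3)
E
python3 - <<'E'
from h import *
s=env.get_state();print({k:np.round(v,3).tolist() for k,v in s.items()})
for n in('top','scene','wrist'):
    p,d,c=snap(n,n+'0');print(n,c)
E
```

```text
pics
{'time': 0.0, 'joints': [1.135, 0.468, -0.012, 1.604, 0.006, 1.071, -0.056], 'joint_vel': [-0.001, 0.001, -0.001, -0.0, -0.0, 0.001, -0.002], 'joint_efforts': [-0.0, -53.239, 0.021, -25.13, 0.011, 0.008, -0.0], 'ee_pos': [0.249, -0.6, 0.404], 'ee_rot': [[0.383, -0.924, -0.001], [-0.924, -0.383, 0.002], [-0.002, 0.0, -1.0]], 'wrist_force': [0.951, -0.173, -0.189], 'ft_torque': [0.018, 0.03, -0.02], 'finger_gap': 0.086}
top {'fx': 512.265126553578, 'fy': 512.265126553578, 'cx': 282.1965837701717, 'cy': 206.54018635372623, 'k1': -0.14356472234744466, 'R': array([[-9.15807331e-03, -9.99957584e-01,  9.79514818e-04],
       [-9.97873874e-01,  9.07576954e-03, -6.45396178e-02],
       [ 6.45279905e-02, -1.56849080e-03, -9.97914665e-01]]), 't': array([0.01790203, 0.49711655, 1.17483554])}
scene {'fx': 448.7514285504653, 'fy': 448.7514285504653, 'cx': 282.28870721641596, 'cy': 207.5616821807313, 'k1': -0.07702255351195492, 'R': array([[-0.72302618,  0.69071612,  0.01201613],
       [ 0.40645431,  0.43940326, -0.80107407],
       [-0.5585947 , -0.57431352, -0.59844461]]), 't': array([ 0.35551998, -0.17598808,  1.47802725])}
wrist {'fx': 354.93893869690464, 'fy': 354.93893869690464, 'cx': 279.4843815310954, 'cy': 206.70679555694198, 'k1': -0.05902023598216463, 'R': array([[ 0.38270351, -0.92386947, -0.00179436],
       [-0.89035787, -0.36933865,  0.26618007],
       [-0.24657837, -0.10027043, -0.96392165]]), 't': array([-0.64936531, -0.03557244,  0.37869166])}
```

View pics/top0.png

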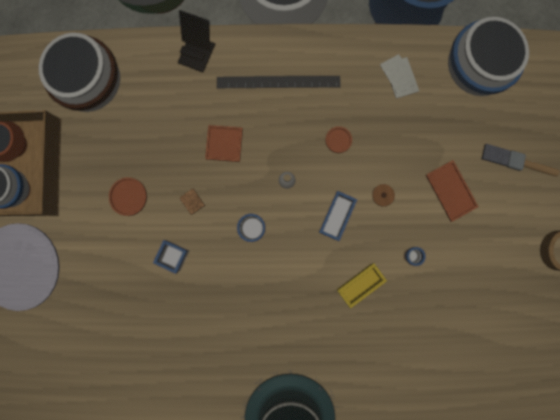

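View pics/scene0.png

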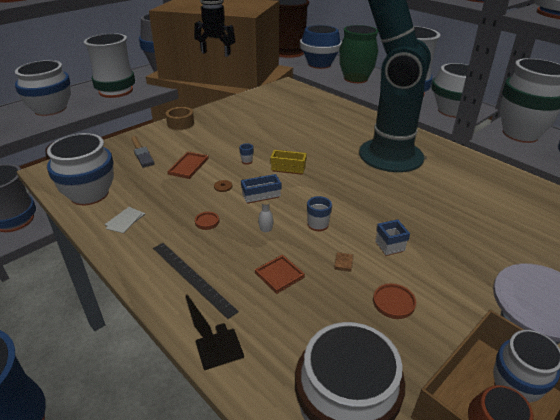

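View pics/wrist0.png

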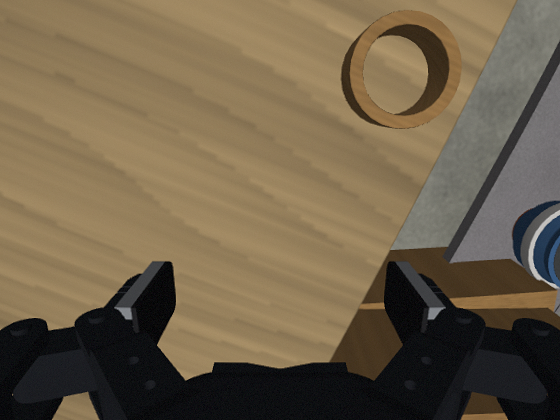

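Top view: saucers are at about (128,197) large, (338,140) small, (225,143) square and (452,191) oblong. Pots are at (251,228) large, (414,256) small, (171,256) square and (338,215) oblong. The vase is at (287,180) and the yellow decoy at (361,285). Next I measure them.

```bash
cat > meas.py <<'E'
from h import *
H={'large':.07,'small':.056,'square':.062,'oblong':.052}
def masks(p):
    hsv=cv2.cvtColor(p,cv2.COLOR_RGB2HSV)
    blue=((hsv[...,0]>98)&(hsv[...,0]<125)&(hsv[...,1]>90)).astype(np.uint8)
    red=(((hsv[...,0]<9)|(hsv[...,0]>174))&(hsv[...,1]>130)).astype(np.uint8)
    return blue,red
def contour(m,uv,r=60):
    n,l,st,ce=cv2.connectedComponentsWithStats(m)
    best=None
    for i in range(1,n):
        if st[i,4]<30: continue
        dd=np.hypot(*(ce[i]-uv))
        if best is None or dd<best[0]: best=(dd,i)
    mm=(l==best[1]).astype(np.uint8)
    cs,_=cv2.findContours(mm,cv2.RETR_EXTERNAL,cv2.CHAIN_APPROX_NONE)
    return mm,max(cs,key=len)[:,0,:]
def fit(P,kind):
    xy=(P[:,:2]*1000).astype(np.float32)
    if kind in('large','small'):
        h=cv2.convexHull(xy)
        A=np.c_[2*xy,np.ones(len(xy))];s=np.linalg.lstsq(A,(xy**2).sum(1),rcond=None)[0]
        return s[:2],2*np.sqrt(s[2]+s[0]**2+s[1]**2),cv2.minEnclosingCircle(xy)[0]
    (c,(w,h),a)=cv2.minAreaRect(xy)
    if w<h: w,h,a=h,w,a+90
    return np.array(c),(w,h),a
E
python3 - <<'E'
from meas import *
p,d,c=load('top0');C=cloud(c,d)
b,r=masks(p)
pots=dict(large=(251,228),small=(414,256),square=(171,256),oblong=(338,215))
sau=dict(large=(128,197),small=(338,140),square=(225,143),oblong=(452,191))
for k in pots:
    mm,ct=contour(b,pots[k]);P=onplane(c,ct+0.0,H[k]);print('pot',k,fit(P,k),'blue z',np.percentile(C[mm>0][:,2],[5,50,95]).round(3))
    mm,ct=contour(r,sau[k]);P=onplane(c,ct+0.0,.013);print('  saucer',k,fit(P,k),np.percentile(C[mm>0][:,2],[5,50,95]).round(3))
print('vase',onplane(c,[(287,180)],.08),'yellow',onplane(c,[(361,285)],.05))
for n,q in(('disc',(383,195)),('cork',(192,201))): print(n,onplane(c,[q],.01))
E
```

```text
pot large (array([547.16826047, 666.99243269]), np.float64(92.03804652274941), (546.64501953125, 662.2562866210938)) blue z [0.086 0.092 0.096]Traceback (most recent call last):
  File "<stdin>", line 8, in <module>
  File "meas.py", line 15, in contour
    mm=(l==best[1]).astype(np.uint8)
           ~~~~^^^
TypeError: 'NoneType' object is not subscriptable
```

Run:
```python
from meas import *
p,d,c=load('top0');hsv=cv2.cvtColor(p,cv2.COLOR_RGB2HSV)
for q in [(128,197),(225,143),(338,140),(452,191),(240,222),(262,233),(326,228),(160,256),(407,256),(300,300),(250,228),(192,201),(383,190)]:
    print(q,p[q[1],q[0]],hsv[q[1],q[0]])
im=cv2.cvtColor(p,cv2.COLOR_RGB2BGR)[110:320,90:490]
cv2.imwrite('pics/zoom.png',np.clip(cv2.resize(im,None,fx=2,fy=2,interpolation=cv2.INTER_NEAREST)*1.7,0,255).astype(np.uint8))
```

```text
(128, 197) [107  64  45] [  9 148 107]
(225, 143) [107  66  46] [ 10 145 107]
(338, 140) [108  66  46] [ 10 146 108]
(452, 191) [107  65  45] [ 10 148 107]
(240, 222) [61 68 79] [108  58  79]
(262, 233) [67 76 89] [108  63  89]
(326, 228) [139 138 136] [ 20   6 139]
(160, 256) [52 54 56] [105  18  56]
(407, 256) [51 59 74] [110  79  74]
(300, 300) [101  89  67] [ 19  86 101]
(250, 228) [141 139 137] [ 15   7 141]
(192, 201) [94 71 49] [ 15 122  94]
(383, 190) [92 66 45] [ 13 130  92]
```

View pics/zoom.png

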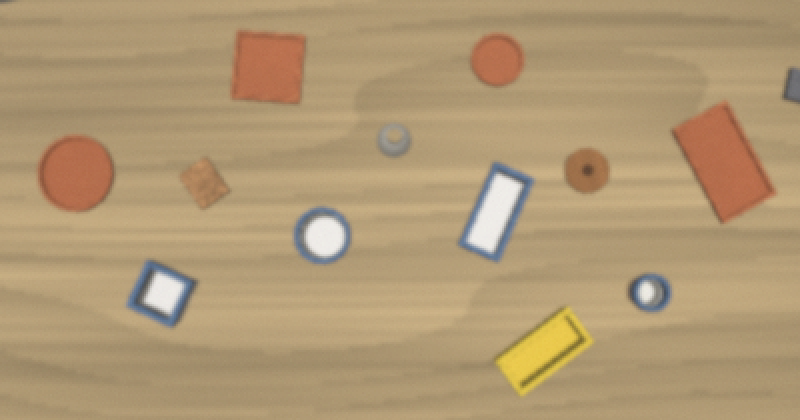

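```bash
sed -i 's/blue=.*/q=p.astype(int);blue=((q[...,2]-q[...,0]>7)).astype(np.uint8)/; s/red=.*/red=((q[...,0]>1.5*q[...,1])\&(q[...,0]>40)).astype(np.uint8)/' meas.py
cat > m0.py <<'E'
from meas import *
p,d,c=load('top0');C=cloud(c,d)
b,r=masks(p)
pots=dict(large=(251,228),small=(414,256),square=(171,256),oblong=(338,215))
sau=dict(large=(128,197),small=(338,140),square=(225,143),oblong=(452,191))
for k in pots:
    mm,ct=contour(b,pots[k]);P=onplane(c,ct+0.0,H[k]);print('pot',k,fit(P,k),'blue z',np.percentile(C[mm>0][:,2],[5,50,95]).round(3),'in',C[pots[k][1],pots[k][0]].round(3))
    mm,ct=contour(r,sau[k]);P=onplane(c,ct+0.0,.013);print('  saucer',k,fit(P,k),np.percentile(C[mm>0][:,2],[5,50,95]).round(3))
print('vase',onplane(c,[(287,180)],.08),'yellow',onplane(c,[(361,285)],.05))
for n,q in(('disc',(383,195)),('cork',(192,201))): print(n,onplane(c,[q],.01))
E
python3 m0.py
```

```text
pot large (array([448.16030254,  83.84653243]), np.float64(59.37379036483633), (448.1372375488281, 83.82380676269531)) blue z [0.052 0.07  0.074] in [0.448 0.086 0.013]
  saucer large (array([525.15213711, 379.33226773]), np.float64(85.53706747410784), (525.34619140625, 379.6786804199219)) [0.002 0.006 0.014]
pot small (array([ 380.28019477, -286.04188874]), np.float64(40.33629312767078), (380.05657958984375, -285.8114013671875)) blue z [0.049 0.056 0.059] in [ 0.378 -0.295  0.012]
  saucer small (array([ 655.11366135, -120.58315312]), np.float64(56.91879183503553), (655.1323852539062, -120.87133026123047)) [0.002 0.006 0.014]
pot square (array([384.82821655, 266.3543396 ]), (58.821590423583984, 56.205291748046875), 63.75277328491211) blue z [0.052 0.062 0.066] in [0.384 0.273 0.016]
  saucer square (array([648.93566895, 150.18678284]), (78.57830047607422, 78.17288970947266), 84.65191650390625) [0.002 0.006 0.014]
pot oblong (array([ 473.54644775, -111.68894196]), (102.20096588134766, 48.30487060546875), 155.83428955078125) blue z [0.038 0.051 0.056] in [ 0.477 -0.117  0.009]
  saucer oblong (array([ 532.11181641, -389.80239868]), (124.2073974609375, 74.17191314697266), 27.656299591064453) [0.001 0.006 0.014]
vase [[0.55174676 0.00232188 0.08      ]] yellow [[ 0.31641172 -0.16240397  0.05      ]]
disc [[ 0.52271218 -0.22416309  0.01      ]]
cork [[0.51261407 0.2250447  0.01      ]]
```

```bash
cat > plan.py <<'E'
from h import *
import sys
# usage: plan.py x y z yawdeg (mm) -> tool-frame shift cm, rz rad ; grasp z = TCP z -155
def plan(x,y,z,yaw=None):
    s=env.get_state();R=np.array(s['ee_rot']);p=np.array(s['ee_pos'])
    cur=np.degrees(np.arctan2(R[1,0],R[0,0]))
    dt=R.T@(np.array([x,y,z])/1000-p)*100
    print('t',round(s['time'],2),'at',(p*1000).round(1),'yaw',cur.round(2),'tilt',R[:2,2].round(4),'gap',round(s['finger_gap'],4),'F',np.round(s['wrist_force'],1))
    print('shift cm',dt.round(2),end=' ')
    if yaw is not None:
        dy=(yaw-cur+90)%180-90
        print('rz',round(-np.radians(dy),3),'j7',round(s['joints'][6],2))
    # tilt fix
    print('tiltfix rx,ry', np.round([-(R.T@np.array([0,0,-1]))[1], (R.T@np.array([0,0,-1]))[0]],4))
if __name__=='__main__': plan(*map(float,sys.argv[1:]))
E
python3 plan.py 448 84 400 10.6
```

```text
t 0.15 at [ 248.7 -600.3  403.9] yaw -67.5 tilt [-0.0006  0.0013] gap 0.0855 F [ 0.8 -0.1 -0.5]
shift cm [-55.6  -44.6    0.47] rz -1.363 j7 -0.06
tiltfix rx,ry [0.0001 0.0014]
```

Request:
send_rows(steps=[[-1.1,-4.5,0,0,0,-0.08,1],[-1.1,-4.5,0,0,0,-0.08,1],[-1.1,-4.5,0,0,0,-0.08,1],[-1.1,-4.5,0,0,0,-0.08,1],[-1.1,-4.5,0,0,0,-0.08,1]], squeeze=40)

```text
time: 0.65
ee_pos: [0.4116, -0.4351, 0.4044]
ee_rot: [[0.715, -0.699, 0.0], [-0.699, -0.715, 0.0], [-0.0, -0.0, -1.0]]
wrist_force: [0.8, -0.4, -0.1]
finger_gap: 0.0855
```

Request:
send_rows(steps=[[-1.1,-4.5,0,0,0,-0.08,1],[-1.1,-4.5,0,0,0,-0.08,1],[-1.1,-4.5,0,0,0,-0.08,1],[-1.1,-4.5,0,0,0,-0.08,1],[-1.1,-4.5,0,0,0,-0.08,1]])

```text
time: 1.15
ee_pos: [0.4959, -0.2209, 0.4046]
ee_rot: [[0.931, -0.366, 0.0], [-0.366, -0.931, 0.0], [0.0, -0.0, -1.0]]
wrist_force: [1.3, 0.3, 0.5]
finger_gap: 0.0854
```

```bash
python3 plan.py 448 84 400 10.6
python3 - <<'E'
from h import *
s=env.get_state();c=calibration('wrist');R=np.array(s['ee_rot']);o=-np.array(c['R']).T@c['t']
print(R.T@(o-s['ee_pos']), R.T@np.array(c['R']).T)
E
```

```text
t 1.15 at [ 495.9 -220.9  404.6] yaw -21.47 tilt [0.0002 0.    ] gap 0.0854 F [1.3 0.3 0.5]
shift cm [-15.61 -26.62   0.45] rz -0.56 j7 -0.13
tiltfix rx,ry [-0.0001 -0.0001]
[-0.00037693 -0.06653798  0.03049835] [[ 9.99999976e-01  7.61593732e-05 -2.06137994e-04]
 [-1.86037675e-05  9.63998403e-01  2.65908026e-01]
 [ 2.18968086e-04 -2.65908016e-01  9.63998381e-01]]
```

Request:
send_rows(steps=[[-2.6,-4.5,0,0,0,-0.1,1],[-2.4,-4.5,0,0,0,-0.1,1],[-2,-4.5,0,0,0,-0.1,1],[-1.8,-4.5,0,0,0,-0.1,1],[-1.5,-4.5,0,0,0,-0.1,1]])

```text
time: 1.65
ee_pos: [0.4345, 0.0163, 0.4047]
ee_rot: [[0.992, 0.126, 0.0], [0.126, -0.992, -0.0], [0.0, 0.0, -1.0]]
wrist_force: [0.7, 0.1, 0.1]
finger_gap: 0.0854
```

```bash
python3 plan.py 448 84 400 10.6
```

```text
t 1.65 at [434.5  16.3 404.7] yaw 7.24 tilt [ 0.0003 -0.0001] gap 0.0854 F [0.7 0.1 0.1]
shift cm [ 2.19 -6.55  0.47] rz -0.059 j7 -0.08
tiltfix rx,ry [ 0.0002 -0.0003]
```

Request:
send_rows(steps=[[1.1,-3.3,0,0,0,0,1],[1.1,-3.25,0,0,0,-0.06,1],[0,0,0,0,0,0,1],[0,0,0,0,0,0,1]])

```text
time: 2.05
ee_pos: [0.4492, 0.0824, 0.4045]
ee_rot: [[0.983, 0.182, -0.001], [0.182, -0.983, -0.0], [-0.001, 0.0, -1.0]]
wrist_force: [-0.4, -0.5, -0.4]
finger_gap: 0.0851
```

```bash
python3 plan.py 448 84 400 10.6
cat > w.py <<'E'
import sys
from meas import *
fn=sys.argv[1]
p,d,c=snap('wrist',fn)
b,r=masks(p)
im=cv2.cvtColor(p,cv2.COLOR_RGB2BGR).copy()
for a in sys.argv[2:]:
    t,k,u,v=a.split(',')
    mm,ct=contour(b if t=='p' else r,np.array([float(u),float(v)]))
    h=H[k] if t=='p' else .013
    if t=='q': mm,ct=contour(b,np.array([float(u),float(v)]));h=H[k]+.005
    P=onplane(c,ct+0.0,h);print(t,k,fit(P,k))
    cv2.drawContours(im,[ct.reshape(-1,1,2)],-1,(0,255,0),1)
cv2.imwrite('pics/'+fn+'_m.png',im)
E
python3 w.py w1 p,large,280,210
```

```text
t 2.05 at [449.2  82.4 404.5] yaw 10.5 tilt [-0.0006 -0.0002] gap 0.0851 F [-0.4 -0.5 -0.4]
shift cm [-0.09 -0.18  0.45] rz -0.002 j7 -0.21
tiltfix rx,ry [0.     0.0007]
p large (array([446.41805341,  83.62802546]), np.float64(62.88105691722297), (446.29571533203125, 83.82838439941406))
```

View pics/w1_m.png

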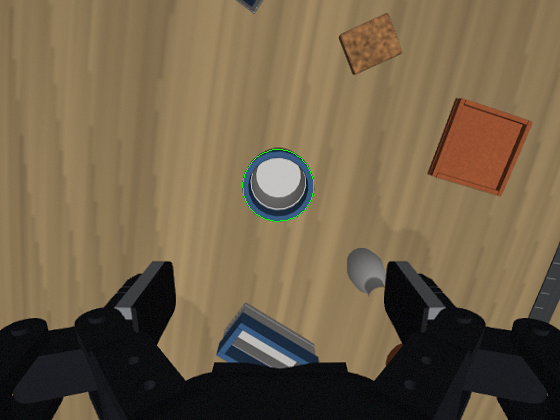

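Request:
send_rows(steps=[[-0.17,-0.16,4.5,0,0,0,1],[0,0,4.5,0,0,0,1],[0,0,3,0,0,0,1],[0,0,1,0,0,0,1],[0,0,0,0,0,0,1]])

```text
time: 2.6
ee_pos: [0.4471, 0.0823, 0.2738]
ee_rot: [[0.984, 0.179, -0.003], [0.179, -0.984, -0.001], [-0.003, 0.0, -1.0]]
wrist_force: [0.6, 1.0, 0.7]
finger_gap: 0.0854
```

```bash
python3 plan.py 447.2 83.7 210 10.6;python3 w.py w2 p,large,280,210
```

```text
t 2.6 at [447.1  82.3 273.8] yaw 10.33 tilt [-0.0029 -0.0006] gap 0.0854 F [0.6 1.  0.7]
shift cm [ 0.05 -0.13  6.38] rz -0.005 j7 -0.39
tiltfix rx,ry [0.0001 0.0029]
p large (array([446.468424  ,  84.58204083]), np.float64(64.04277675453825), (446.203369140625, 84.84910583496094))
```

View pics/w2_m.png

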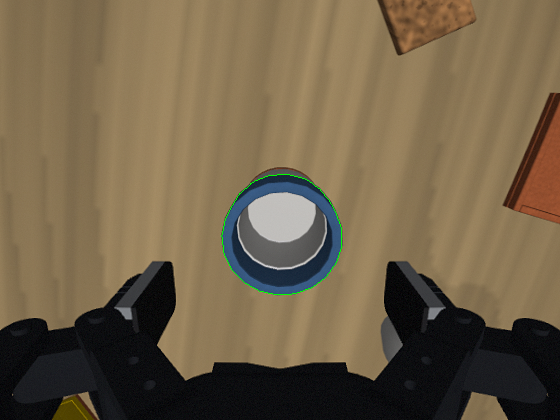

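Request:
send_rows(steps=[[0,-0.15,2.5,0,0.003,-0.005,1],[0,0,2.5,0,0,0,1],[0,0,1.4,0,0,0,1],[0,0,0,0,0,0,1]])

```text
time: 3.05
ee_pos: [0.4473, 0.0846, 0.2105]
ee_rot: [[0.983, 0.185, 0.002], [0.185, -0.983, 0.0], [0.002, 0.0, -1.0]]
wrist_force: [0.3, -0.1, -0.4]
finger_gap: 0.0854
```

Request:
send_rows(steps=[[0,0,0,0,0,0,0.65],[0,0,0,0,0,0,0.6],[0,0,0,0,0,0,0.5],[0,0,0,0,0,0,0.3],[0,0,0,0,0,0,0.3]], squeeze=40)

```text
time: 3.55
ee_pos: [0.4477, 0.0849, 0.2123]
ee_rot: [[0.983, 0.185, 0.005], [0.185, -0.983, 0.0], [0.005, 0.001, -1.0]]
wrist_force: [-0.8, 0.5, 6.5]
finger_gap: 0.0624
```

```bash
python3 plan.py 447.2 83.7 210 10.6;python3 w.py w3 p,large,280,240
```

```text
t 3.55 at [447.7  84.9 212.3] yaw 10.68 tilt [0.0052 0.0004] gap 0.0624 F [-0.8  0.5  6.5]
shift cm [-0.07  0.11  0.23] rz 0.001 j7 -0.49
tiltfix rx,ry [ 0.0006 -0.0052]
p large (array([447.25623538,  87.46989816]), np.float64(63.18382937449), (447.3664245605469, 86.61263275146484))
```

View pics/w3_m.png

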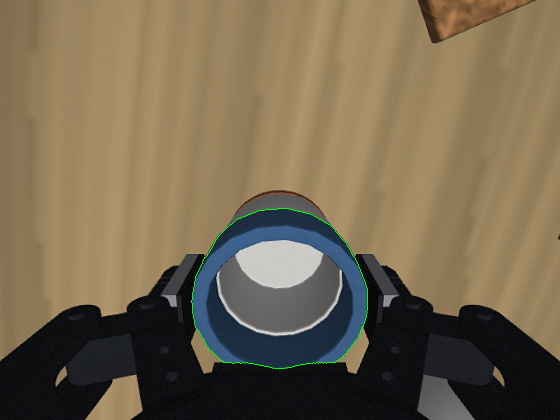

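Request:
send_rows(steps=[[0,0,-1,0,-0.005,0,0.3],[0,0,-3,0,0,0,0.3],[0,0,-3.5,0,0,0,0.3],[0,0,-3.5,0,0,0,0.3],[0,0,0,0,0,0,0.3]])

```text
time: 4.1
ee_pos: [0.4488, 0.0855, 0.3256]
ee_rot: [[0.983, 0.186, 0.007], [0.186, -0.983, 0.0], [0.007, 0.001, -1.0]]
wrist_force: [0.2, 0.0, -2.1]
finger_gap: 0.0623
```

Request:
send_rows(steps=[[1,-2,0,0,0,0,0.3],[2,-4.2,0,0,0,0,0.3],[2,-4.2,0,0,0,0,0.3],[2,-4.2,0,0,0,0,0.3],[1,-2,0,0,0,0,0.3]])

```text
time: 4.6
ee_pos: [0.4947, 0.2669, 0.3206]
ee_rot: [[0.982, 0.19, -0.002], [0.19, -0.982, 0.003], [-0.002, -0.003, -1.0]]
wrist_force: [-0.7, -0.2, -2.4]
finger_gap: 0.0625
```

Request:
send_rows(steps=[[0,0,0,0,0,0,0.3],[0,0,0,0,0,0,0.3]])

```text
time: 4.8
ee_pos: [0.4946, 0.2626, 0.3198]
ee_rot: [[0.982, 0.187, -0.004], [0.187, -0.982, -0.002], [-0.004, 0.001, -1.0]]
wrist_force: [-0.6, -0.1, -3.4]
finger_gap: 0.0621
```

```bash
python3 plan.py 525.2 379.5 317 10.6;python3 w.py w4 s,large,300,100
```

```text
t 4.8 at [494.6 262.6 319.8] yaw 10.76 tilt [-0.0038 -0.0016] gap 0.0621 F [-0.6 -0.1 -3.4]
shift cm [  5.19 -10.91   0.25] rz 0.003 j7 -0.66
tiltfix rx,ry [0.0009 0.004 ]
s large (array([524.30219032, 376.32920694]), np.float64(87.2021430607824), (523.5845947265625, 379.1515197753906))
```

View pics/w4_m.png

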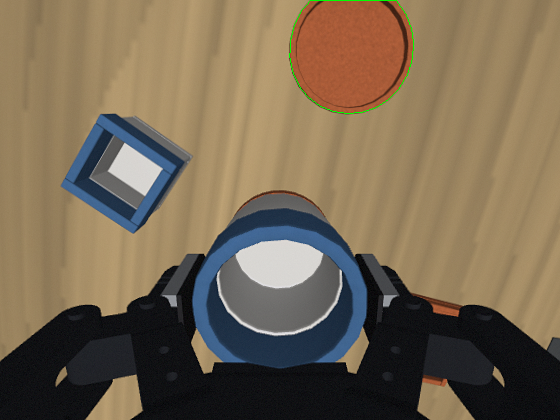

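Request:
send_rows(steps=[[1.5,-2,0,0,0,0,0.3],[1.5,-2,0,0,0,0,0.3],[0,0,0,0,0.004,0,0.3],[0,0,0,0,0,0,0.3]])

```text
time: 5.25
ee_pos: [0.5171, 0.3063, 0.32]
ee_rot: [[0.983, 0.185, 0.001], [0.185, -0.983, -0.001], [0.001, 0.001, -1.0]]
wrist_force: [-0.7, -0.5, -3.1]
finger_gap: 0.062
```

```bash
python3 plan.py 525.2 379.5 317 10.6;python3 w.py w5 s,large,330,100 p,square,100,200
```

```text
t 5.25 at [517.1 306.3 320. ] yaw 10.65 tilt [ 0.001  -0.0012] gap 0.062 F [-0.7 -0.5 -3.1]
shift cm [ 2.15 -7.04  0.29] rz 0.001 j7 -0.71
tiltfix rx,ry [ 0.0014 -0.0008]
s large (array([523.77322636, 379.66958336]), np.float64(90.12758319422908), (523.8850708007812, 379.64801025390625))
p square (array([386.56237793, 270.80706787]), (67.79096221923828, 60.834686279296875), 64.88194274902344)
```

View pics/w5_m.png

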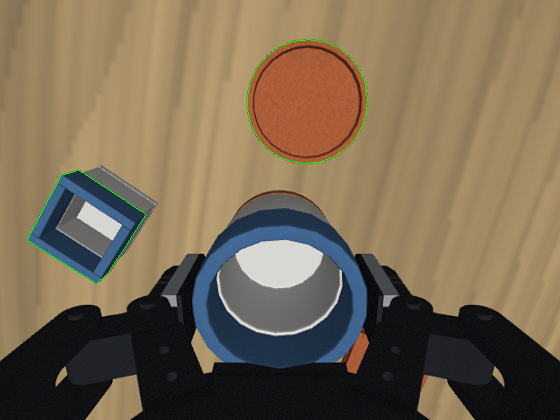

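Request:
send_rows(steps=[[0.7,-2.4,0,0,0,0,0.3],[0.7,-2.4,0,0,0,0,0.3],[0.69,-2.27,0,0,0,0,0.3],[0,0,3.5,0,0,0,0.3],[0,0,3.5,0,0,0,0.3]])

```text
time: 5.8
ee_pos: [0.5249, 0.3805, 0.2508]
ee_rot: [[0.983, 0.185, 0.004], [0.185, -0.983, 0.001], [0.004, -0.0, -1.0]]
wrist_force: [0.3, -1.3, -2.9]
finger_gap: 0.0625
```

Request:
send_rows(steps=[[0,0,1.5,0,0,0,0.3],[0,0,0.5,0,0,0,0.3],[0,0,0,0,0,0,0.3],[0,0,0,0,0,0,0.3]])

```text
time: 6.2
ee_pos: [0.5253, 0.3813, 0.2322]
ee_rot: [[0.983, 0.185, 0.004], [0.185, -0.983, 0.002], [0.004, -0.001, -1.0]]
wrist_force: [-0.3, -0.3, -1.9]
finger_gap: 0.0622
```

```bash
python3 plan.py 524.5 379.6 217 10.6;python3 w.py w6 s,large,330,200
```

```text
t 6.2 at [525.3 381.3 232.2] yaw 10.68 tilt [0.004 0.002] gap 0.0622 F [-0.3 -0.3 -1.9]
shift cm [-0.12  0.15  1.52] rz 0.001 j7 -0.85
tiltfix rx,ry [-0.0012 -0.0043]
s large (array([523.06354285, 383.99643975]), np.float64(76.8245761131679), (523.7500610351562, 380.7965393066406))
```

View pics/w6_m.png

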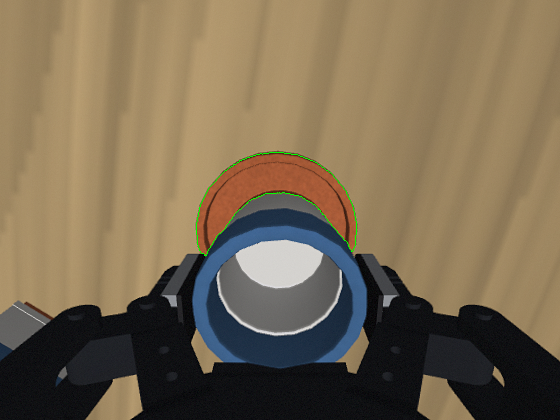

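Request:
send_rows(steps=[[-0.12,0.15,0.6,0,-0.004,0,0.3],[0,0,0.4,0,0,0,0.3],[0,0,0.2,0,0,0,0.3],[0,0,0.1,0,0,0,0.3],[0,0,0,0,0,0,0.3]])

```text
time: 6.75
ee_pos: [0.5238, 0.3795, 0.2176]
ee_rot: [[0.983, 0.186, -0.002], [0.186, -0.983, -0.0], [-0.002, -0.0, -1.0]]
wrist_force: [-1.1, -0.8, -1.8]
finger_gap: 0.0621
```

```bash
python3 plan.py 524.5 379.6 217 10.6
```

```text
t 6.75 at [523.8 379.5 217.6] yaw 10.72 tilt [-0.0019 -0.0003] gap 0.0621 F [-1.1 -0.8 -1.8]
shift cm [0.07 0.   0.06] rz 0.002 j7 -0.86
tiltfix rx,ry [-0.      0.0019]
```

Request:
send_rows(steps=[[0.05,0,0.1,0,0,0,0.3],[0,0,0,0,0,0,0.3]])

```text
time: 6.95
ee_pos: [0.524, 0.3797, 0.2175]
ee_rot: [[0.983, 0.186, -0.002], [0.186, -0.983, -0.001], [-0.002, 0.001, -1.0]]
wrist_force: [-3.9, -3.4, 5.5]
finger_gap: 0.0623
```

Request:
send_rows(steps=[[0,0,0.1,0,0,0,0.3],[0,0,0,0,0,0,0.3]])

```text
time: 7.15
ee_pos: [0.5239, 0.3798, 0.2174]
ee_rot: [[0.983, 0.186, -0.002], [0.186, -0.983, -0.001], [-0.002, 0.001, -1.0]]
wrist_force: [-5.9, -4.1, 12.4]
finger_gap: 0.062
```

Request:
send_rows(steps=[[0,0,-0.1,0,0,0,0.3],[0,0,0,0,0,0,0.8],[0,0,0,0,0,0,0.9],[0,0,0,0,0,0,1],[0,0,0,0,0,0,1]])

```text
time: 7.65
ee_pos: [0.5244, 0.3795, 0.2163]
ee_rot: [[0.983, 0.186, -0.002], [0.186, -0.983, -0.0], [-0.002, -0.0, -1.0]]
wrist_force: [-0.7, 0.1, 0.2]
finger_gap: 0.0854
```

Request:
send_rows(steps=[[0,0,-2,0,0,0,1],[0,0,-4.5,0,0,0,1],[0,0,-4.5,0,0,0,1],[0,0,-4.5,0,0,0,1],[0,0,0,0,0,0,1]])

```text
time: 8.15
ee_pos: [0.5256, 0.3813, 0.3788]
ee_rot: [[0.983, 0.186, 0.008], [0.186, -0.983, 0.007], [0.009, -0.006, -1.0]]
wrist_force: [0.2, 0.0, -0.0]
finger_gap: 0.0852
```

```bash
sed -i "s/P=onplane(c,ct+0.0,h)/k_=(ct[:,0]>2)\&(ct[:,0]<557)\&(ct[:,1]>2)\&(ct[:,1]<417);ct=ct[k_];P=onplane(c,ct+0.0,h)/" w.py; python3 w.py w7 s,large,280,200 q,large,280,200; python3 plan.py 380.3 -286 390 -37
```

```text
s large (array([523.63144242, 379.74536251]), np.float64(81.26490666944103), (523.7642211914062, 380.1662292480469))
q large (array([522.92442157, 379.06034011]), np.float64(63.18782361741117), (522.944580078125, 379.3724670410156))
t 8.2 at [525.1 380.4 375.3] yaw 10.71 tilt [0.004  0.0038] gap 0.0853 F [-0.   0.3  0.3]
shift cm [-26.6   62.79  -1.77] rz 0.833 j7 -0.77
tiltfix rx,ry [-0.0029 -0.0046]
```

View pics/w7_m.png

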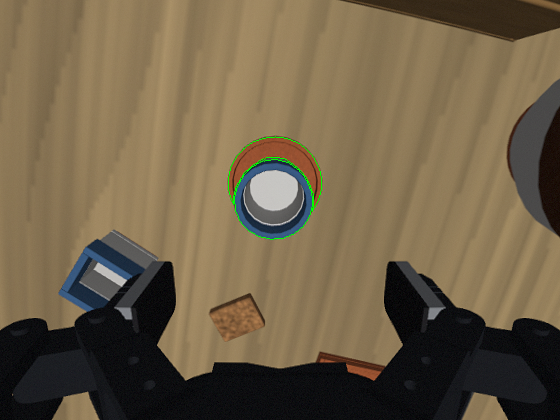

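Request:
send_rows(steps=[[-2,4.5,0,-0.003,-0.005,0,1],[-2,4.5,0,0,0,0,1],[-2,4.5,0,0,0,0,1],[-2,4.5,0,0,0,0,1],[-2,4.5,0,0,0,0,1]])

```text
time: 8.7
ee_pos: [0.4672, 0.1377, 0.3713]
ee_rot: [[0.983, 0.186, -0.008], [0.186, -0.983, -0.005], [-0.009, 0.003, -1.0]]
wrist_force: [0.4, -0.2, -0.1]
finger_gap: 0.0852
```

Request:
send_rows(steps=[[-2,4.5,0,0,0,0,1],[-2,4.5,0,0,0,0,1],[-2,4.5,0,0,0,0,1],[-2,4.5,0,0,0,0,1],[-2,4.5,0,0,0,0,1]])

```text
time: 9.2
ee_pos: [0.4104, -0.1017, 0.3732]
ee_rot: [[0.983, 0.186, -0.008], [0.186, -0.983, -0.004], [-0.008, 0.003, -1.0]]
wrist_force: [1.4, 0.6, 0.1]
finger_gap: 0.0852
```

```bash
python3 plan.py 380.3 -286 390 -37
```

```text
t 9.2 at [ 410.4 -101.7  373.2] yaw 10.71 tilt [-0.0076 -0.0041] gap 0.0852 F [1.4 0.6 0.1]
shift cm [-6.4  17.55 -1.58] rz 0.833 j7 0.24
tiltfix rx,ry [0.0026 0.0082]
```

Request:
send_rows(steps=[[-1.6,4.4,0,0.003,0.008,0,1],[-1.6,4.4,0,0,0,0,1],[-1.6,4.4,0,0,0,0,1],[-1.6,4.35,0,0,0,0,1],[0,0,0,0,0,0.13,1]])

```text
time: 9.7
ee_pos: [0.379, -0.2903, 0.3729]
ee_rot: [[0.999, 0.045, -0.001], [0.045, -0.999, -0.001], [-0.001, 0.001, -1.0]]
wrist_force: [-0.7, 0.3, -0.3]
finger_gap: 0.0852
```

Request:
send_rows(steps=[[0,0,0,0,0,0.14,1],[0,0,0,0,0,0.14,1],[0,0,0,0,0,0.14,1],[0,0,0,0,0,0.14,1],[0,0,0,0,0,0.14,1]])

```text
time: 10.2
ee_pos: [0.381, -0.284, 0.3729]
ee_rot: [[0.797, -0.604, -0.001], [-0.604, -0.797, 0.001], [-0.002, -0.001, -1.0]]
wrist_force: [0.1, 0.1, 0.7]
finger_gap: 0.0856
```

Request:
send_rows(steps=[[0,0,0,0,0,0,1],[0,0,0,0,0,0,1]])

```text
time: 10.4
ee_pos: [0.3813, -0.2839, 0.3734]
ee_rot: [[0.802, -0.597, -0.0], [-0.597, -0.802, 0.001], [-0.001, -0.001, -1.0]]
wrist_force: [-0.1, -0.2, 0.2]
finger_gap: 0.0853
```

```bash
python3 w.py w8 p,small,280,200; python3 plan.py 380.3 -286 390 -37
```

```text
p small (array([ 379.01045235, -288.03702493]), np.float64(43.7114396983887), (379.2454833984375, -287.8396911621094))
t 10.45 at [ 381.3 -284.   373.6] yaw -36.68 tilt [-0.      0.0008] gap 0.0855 F [-0.2  0.  -0.3]
shift cm [ 0.04  0.22 -1.64] rz 0.006 j7 -0.14
tiltfix rx,ry [-0.0007  0.0005]
```

View pics/w8_m.png

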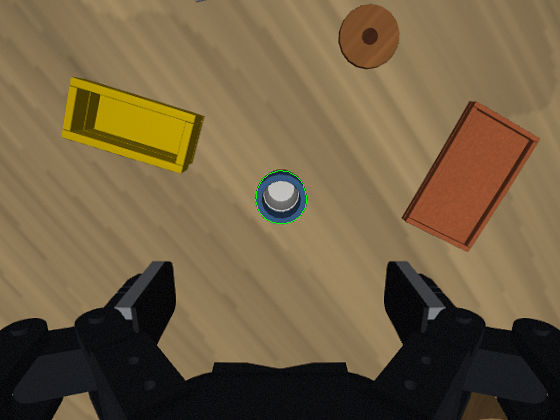

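Request:
send_rows(steps=[[0.08,0.35,4.5,0,0,0,1],[0,0,4.5,0,0,0,1],[0,0,2.3,0,0,0,1],[0,0,0,0,0,0,1],[0,0,0,0,0,0,1]])

```text
time: 10.95
ee_pos: [0.3804, -0.2875, 0.2614]
ee_rot: [[0.801, -0.599, 0.001], [-0.599, -0.801, 0.001], [0.0, -0.001, -1.0]]
wrist_force: [0.4, 0.3, 0.4]
finger_gap: 0.0852
```

```bash
python3 w.py w9 p,small,280,240; python3 plan.py 379.8 -287.3 197 -37
```

```text
p small (array([ 379.64468173, -287.52824019]), np.float64(44.906113150503806), (379.94390869140625, -287.5011291503906))
t 11.0 at [ 380.7 -287.7  262.2] yaw -36.79 tilt [ 0.0025 -0.0008] gap 0.0856 F [0.7 0.4 0.4]
shift cm [-0.11  0.03  6.52] rz 0.004 j7 -0.2
tiltfix rx,ry [-0.0009 -0.0024]
```

View pics/w9_m.png

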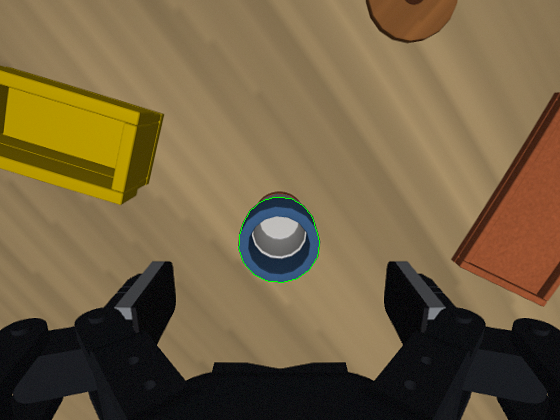

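Request:
send_rows(steps=[[-0.08,0.07,2.5,0,0,0,1],[0,0,2.5,0,0,0,1],[0,0,1.5,0,0,0,1],[0,0,0,0,0,0,1]])

```text
time: 11.4
ee_pos: [0.3793, -0.2876, 0.1963]
ee_rot: [[0.801, -0.599, 0.001], [-0.599, -0.801, 0.0], [0.0, -0.001, -1.0]]
wrist_force: [-0.1, 0.8, 0.0]
finger_gap: 0.0853
```

Request:
send_rows(steps=[[0,0,0,0,0,0,0.6],[0,0,0,0,0,0,0.5],[0,0,0,0,0,0,0.4],[0,0,0,0,0,0,0.3],[0,0,0,0,0,0,0.2]], squeeze=30)

```text
time: 11.9
ee_pos: [0.3796, -0.2878, 0.1976]
ee_rot: [[0.8, -0.6, 0.003], [-0.6, -0.8, -0.001], [0.003, -0.001, -1.0]]
wrist_force: [-1.0, 0.1, 6.3]
finger_gap: 0.0432
```

Request:
send_rows(steps=[[0,0,0,0,0,0,0.1],[0,0,0,0,0,0,0.1]])

```text
time: 12.1
ee_pos: [0.3796, -0.2879, 0.1976]
ee_rot: [[0.8, -0.6, 0.003], [-0.6, -0.8, -0.001], [0.003, -0.001, -1.0]]
wrist_force: [-0.6, 0.7, 7.3]
finger_gap: 0.0432
```

```bash
python3 w.py w10 p,small,280,300; python3 plan.py 379.4 -287.8 197 -37
```

```text
p small (array([ 380.6247598 , -286.79953828]), np.float64(46.308777426047726), (380.67913818359375, -286.529541015625))
t 12.15 at [ 379.6 -287.8  197.6] yaw -36.85 tilt [ 0.0028 -0.0014] gap 0.0433 F [-1.1  0.8  6.4]
shift cm [-0.02  0.01  0.06] rz 0.003 j7 -0.24
tiltfix rx,ry [-0.0006 -0.0031]
```

View pics/w10_m.png

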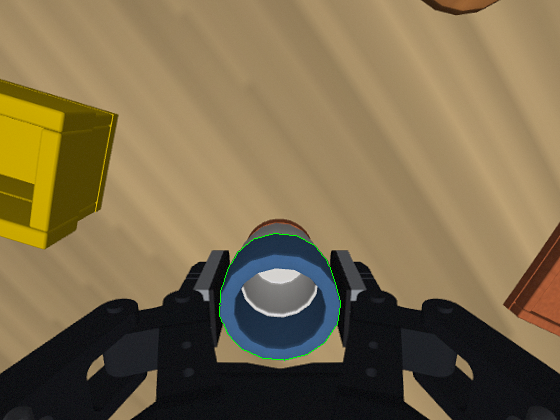

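Run:
```python
from h import *
p,d,c=load('w10');print(onplane(c,[(280,307),(221,307),(340,307),(280,359),(280,255)],.0555)*1000)
```

```text
[[ 379.26015055 -289.11850737   55.5       ]
 [ 362.42836049 -276.54088656   55.5       ]
 [ 396.3159304  -302.03618957   55.5       ]
 [ 365.9565649  -306.88695835   55.5       ]
 [ 391.24723351 -273.10917537   55.5       ]]
```

Request:
send_rows(steps=[[0,0,-1,0,-0.003,0,0.1],[0,0,-3,0,0,0,0.1],[0,0,-3.5,0,0,0,0.1],[0,0,-3,0,0,0,0.1],[0.8,-1.9,0,0,0,0,0.1]])

```text
time: 12.65
ee_pos: [0.3965, -0.2793, 0.3057]
ee_rot: [[0.798, -0.603, 0.003], [-0.603, -0.798, -0.003], [0.005, 0.001, -1.0]]
wrist_force: [0.8, -1.0, -1.7]
finger_gap: 0.0432
```

Request:
send_rows(steps=[[1.8,-4.3,0,0,0,0,0.1],[1.8,-4.3,0,0,0,0,0.1],[1.8,-4.3,0,0,0,0,0.1],[1.8,-4.3,0,0,0,0,0.1],[1.2,-2.9,0,0,0,0,0.1]])

```text
time: 13.15
ee_pos: [0.5871, -0.1641, 0.3021]
ee_rot: [[0.802, -0.597, 0.0], [-0.597, -0.802, 0.003], [-0.002, -0.003, -1.0]]
wrist_force: [-0.9, -0.0, -1.3]
finger_gap: 0.0432
```

Request:
send_rows(steps=[[0.2,-0.5,0,0,0,0,0.1],[0,0,0,0,0,0,0.1],[0,0,0,0,0,0,0.1]])

```text
time: 13.45
ee_pos: [0.5883, -0.165, 0.3012]
ee_rot: [[0.799, -0.601, -0.003], [-0.601, -0.799, 0.001], [-0.003, 0.001, -1.0]]
wrist_force: [-0.7, 0.2, -0.8]
finger_gap: 0.0432
```

```bash
python3 w.py w11 s,small,300,100; python3 plan.py 655.1 -120.6 300 -37
```

```text
s small (array([ 654.3272294 , -122.42068321]), np.float64(62.24240844686342), (654.396484375, -122.44518280029297))
t 13.5 at [ 588.1 -165.4  301.2] yaw -36.96 tilt [-0.0028  0.0012] gap 0.0433 F [-0.7  0.  -1.9]
shift cm [ 2.66 -7.61  0.11] rz 0.001 j7 -0.57
tiltfix rx,ry [0.0008 0.0029]
```

View pics/w11_m.png

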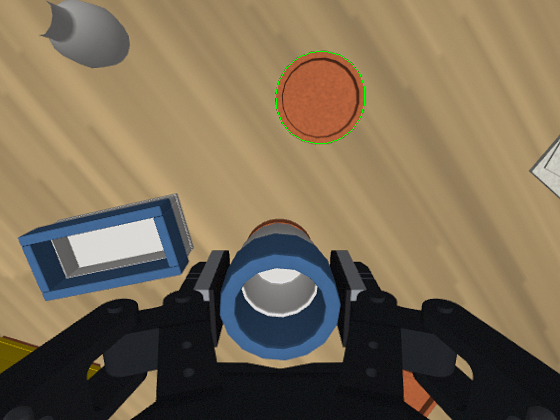

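Request:
send_rows(steps=[[0.9,-2.5,0,0,0.003,0,0.1],[0.9,-2.5,0,0,0,0,0.1],[0.86,-2.54,0,0,0,0,0.1],[0,0,3.5,0,0,0,0.1],[0,0,3.5,0,0,0,0.1]])

```text
time: 14.0
ee_pos: [0.6561, -0.1203, 0.2319]
ee_rot: [[0.8, -0.6, 0.004], [-0.6, -0.8, -0.001], [0.004, -0.002, -1.0]]
wrist_force: [0.5, -0.5, -2.4]
finger_gap: 0.0433
```

Request:
send_rows(steps=[[0,0,1.2,0,0,0,0.1],[0,0,0.3,0,0,0,0.1],[0,0,0,0,0,0,0.1],[0,0,0,0,0,0,0.1]])

```text
time: 14.4
ee_pos: [0.6566, -0.1201, 0.2182]
ee_rot: [[0.8, -0.6, 0.004], [-0.6, -0.8, -0.0], [0.003, -0.002, -1.0]]
wrist_force: [0.3, 0.5, -1.5]
finger_gap: 0.0429
```

```bash
python3 w.py w12 s,small,280,240; python3 plan.py 654.7 -121.1 203 -37
```

```text
s small (array([ 658.27849509, -117.98170771]), np.float64(51.463613664126754), (655.9572143554688, -120.59001159667969))
t 14.45 at [ 656.7 -119.9  218.2] yaw -36.87 tilt [ 0.0041 -0.0004] gap 0.0433 F [-0.7 -1.3 -1.4]
shift cm [-0.09  0.22  1.52] rz 0.002 j7 -0.68
tiltfix rx,ry [-0.0022 -0.0036]
```

View pics/w12_m.png

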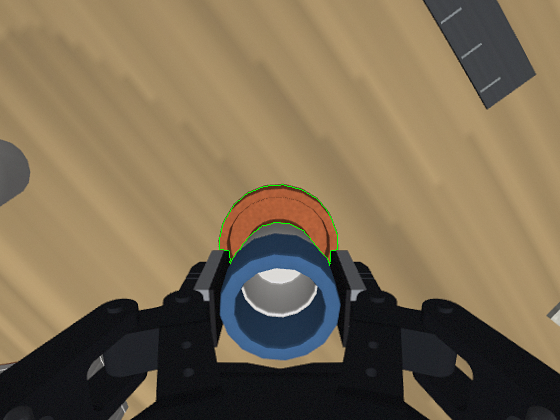

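Request:
send_rows(steps=[[-0.09,0.22,0.6,-0.002,-0.004,0,0.1],[0,0,0.4,0,0,0,0.1],[0,0,0.3,0,0,0,0.1],[0,0,0.1,0,0,0,0.1],[0,0,0,0,0,0,0.1]])

```text
time: 14.95
ee_pos: [0.6539, -0.1208, 0.2028]
ee_rot: [[0.8, -0.6, -0.004], [-0.6, -0.8, 0.001], [-0.004, 0.002, -1.0]]
wrist_force: [-2.7, -0.7, 5.0]
finger_gap: 0.0429
```

```bash
python3 plan.py 654.7 -121.1 202.6 -37
```

```text
t 14.95 at [ 653.9 -120.8  202.8] yaw -36.85 tilt [-0.0041  0.0007] gap 0.0429 F [-2.7 -0.7  5. ]
shift cm [ 0.09 -0.02  0.02] rz 0.003 j7 -0.68
tiltfix rx,ry [0.0019 0.0037]
```

Request:
send_rows(steps=[[0,0,-0.2,0.002,0.004,0,0.1],[0.06,0,0,0,0,0,0.1],[0,0,0.1,0,0,0,0.1],[0,0,0.05,0,0,0,0.1],[0,0,0,0,0,0,0.1]])

```text
time: 15.45
ee_pos: [0.6545, -0.1211, 0.2028]
ee_rot: [[0.8, -0.6, 0.001], [-0.6, -0.8, 0.0], [0.001, -0.001, -1.0]]
wrist_force: [-1.3, -0.2, 2.1]
finger_gap: 0.0433
```

```bash
python3 plan.py 654.7 -121.1 202.6 -37
```

```text
t 15.45 at [ 654.5 -121.1  202.8] yaw -36.84 tilt [0.0011 0.0001] gap 0.0433 F [-1.3 -0.2  2.1]
shift cm [ 0.01 -0.01  0.02] rz 0.003 j7 -0.68
tiltfix rx,ry [-0.0007 -0.0008]
```

Request:
send_rows(steps=[[0,0,0,0,0,0,0.6],[0,0,0,0,0,0,0.8],[0,0,0,0,0,0,1],[0,0,0,0,0,0,1],[0,0,-2,0,0,0,1]])

```text
time: 15.95
ee_pos: [0.6531, -0.121, 0.2201]
ee_rot: [[0.8, -0.6, -0.005], [-0.6, -0.8, 0.001], [-0.004, 0.002, -1.0]]
wrist_force: [-0.2, 0.0, -0.3]
finger_gap: 0.0851
```

Request:
send_rows(steps=[[0,0,-4.5,0,0,0,1],[0,0,-4.5,0,0,0,1],[0,0,-4.5,0,0,0,1],[0,0,0,0,0,0,1]])

```text
time: 16.35
ee_pos: [0.6563, -0.1211, 0.3655]
ee_rot: [[0.8, -0.6, 0.014], [-0.6, -0.8, -0.002], [0.012, -0.007, -1.0]]
wrist_force: [0.4, -0.4, 1.4]
finger_gap: 0.0854
```

```bash
python3 w.py w13 s,small,280,200 q,small,280,200; python3 plan.py 384.8 266.4 360 -26.2
```

```text
s small (array([ 654.60811987, -121.76103372]), np.float64(55.638664119516925), (654.79833984375, -121.95323944091797))
q small (array([ 653.52495527, -121.19604472]), np.float64(43.548869592560266), (653.8497314453125, -121.1908950805664))
t 16.4 at [ 655.3 -121.2  362. ] yaw -36.86 tilt [ 0.0088 -0.0013] gap 0.0858 F [ 0.6  0.3 -0.2]
shift cm [-44.89 -14.79  -0.08] rz -0.186 j7 -0.64
tiltfix rx,ry [-0.0042 -0.0078]
```

View pics/w13_m.png

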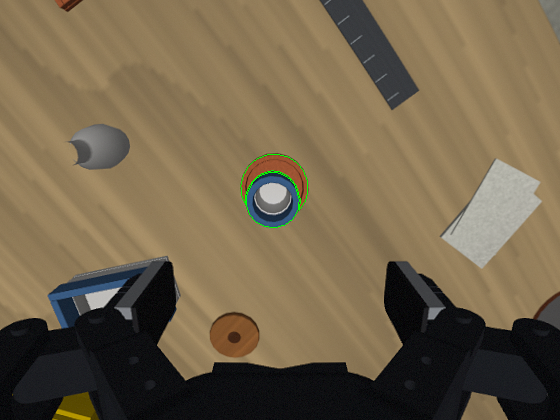

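Request:
send_rows(steps=[[-4.5,-1.48,0,-0.004,-0.008,0,1],[-4.5,-1.48,0,0,0,0,1],[-4.5,-1.48,0,0,0,0,1],[-4.5,-1.48,0,0,0,0,1],[-4.5,-1.48,0,0,0,0,1]])

```text
time: 16.9
ee_pos: [0.5168, 0.0742, 0.3576]
ee_rot: [[0.8, -0.6, -0.01], [-0.6, -0.8, 0.002], [-0.009, 0.005, -1.0]]
wrist_force: [0.1, 1.1, 0.4]
finger_gap: 0.0857
```

Request:
send_rows(steps=[[-4.5,-1.48,0,0,0,0,1],[-4.5,-1.48,0,0,0,0,1],[-4.5,-1.48,0,0,0,0,1],[-4.5,-1.48,0,0,0,0,1],[0,0,0,0,0,-0.1,1]])

```text
time: 17.4
ee_pos: [0.4056, 0.2334, 0.3593]
ee_rot: [[0.862, -0.506, -0.01], [-0.506, -0.862, 0.003], [-0.011, 0.003, -1.0]]
wrist_force: [1.1, -0.0, 0.6]
finger_gap: 0.0852
```

```bash
python3 plan.py 384.8 266.4 360 -26.2
```

```text
t 17.4 at [405.6 233.4 359.3] yaw -30.41 tilt [-0.0104  0.0031] gap 0.0852 F [ 1.1 -0.   0.6]
shift cm [-3.46 -1.79 -0.04] rz -0.073 j7 -1.27
tiltfix rx,ry [0.0026 0.0105]
```

Request:
send_rows(steps=[[-3.4,-1.8,0,0.003,0.01,-0.073,1],[0,0,0,0,0,0,1],[0,0,0,0,0,0,1],[0,0,0,0,0,0,1]])

```text
time: 17.8
ee_pos: [0.3905, 0.2605, 0.3594]
ee_rot: [[0.891, -0.454, 0.001], [-0.454, -0.891, -0.001], [0.002, 0.001, -1.0]]
wrist_force: [-0.8, -0.1, -0.7]
finger_gap: 0.0855
```

```bash
python3 w.py w14 p,square,280,200; python3 plan.py 384.8 266.4 360 -26.2
```

```text
p square (array([383.52194214, 268.25369263]), (60.462703704833984, 57.718505859375), 64.79283905029297)
t 17.85 at [390.7 260.4 359.5] yaw -27.04 tilt [ 0.0015 -0.0013] gap 0.0854 F [ 0.4 -0.5  0.3]
shift cm [-0.8  -0.27 -0.05] rz -0.015 j7 -1.29
tiltfix rx,ry [ 0.0005 -0.0019]
```

View pics/w14_m.png

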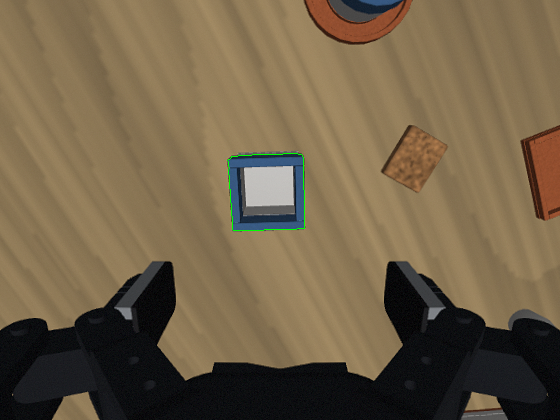

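Request:
send_rows(steps=[[-0.9,-0.28,2,0,0,-0.027,1],[0,0,4.5,0,0,0,1],[0,0,3,0,0,0,1],[0,0,0,0,0,0,1],[0,0,0,0,0,0,1]])

```text
time: 18.35
ee_pos: [0.3841, 0.2675, 0.2652]
ee_rot: [[0.903, -0.43, 0.002], [-0.43, -0.903, -0.001], [0.002, 0.0, -1.0]]
wrist_force: [-0.4, 0.1, -0.2]
finger_gap: 0.0857
```

```bash
python3 w.py w15 p,square,280,230; python3 plan.py 384 267 203 -25.5
```

```text
p square (array([383.92553711, 268.92956543]), (61.9315299987793, 57.725643157958984), 64.8124771118164)
t 18.4 at [384.4 267.9 266.1] yaw -25.44 tilt [0.0036 0.0004] gap 0.0852 F [ 0.  -0.2  0. ]
shift cm [-0.02  0.11  6.31] rz 0.001 j7 -1.4
tiltfix rx,ry [-0.0018 -0.0031]
```

View pics/w15_m.png

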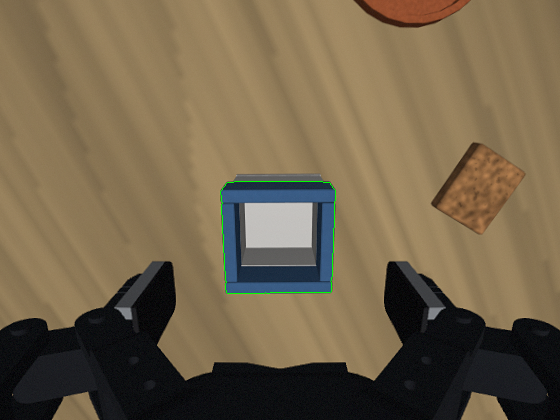

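Request:
send_rows(steps=[[-0.07,0.12,2.5,0,-0.003,-0.004,1],[0,0,2.5,0,0,0,1],[0,0,1.3,0,0,0,1],[0,0,0,0,0,0,1]])

```text
time: 18.8
ee_pos: [0.3827, 0.267, 0.202]
ee_rot: [[0.905, -0.425, -0.001], [-0.425, -0.905, 0.0], [-0.001, 0.0, -1.0]]
wrist_force: [0.1, -0.6, -0.1]
finger_gap: 0.0854
```

Request:
send_rows(steps=[[0,0,0,0,0,0,0.7],[0,0,0,0,0,0,0.6],[0,0,0,0,0,0,0.5],[0,0,0,0,0,0,0.4],[0,0,0,0,0,0,0.3]], squeeze=40)

```text
time: 19.3
ee_pos: [0.3832, 0.2675, 0.2035]
ee_rot: [[0.905, -0.425, 0.002], [-0.425, -0.905, 0.002], [0.001, -0.003, -1.0]]
wrist_force: [-0.5, -1.5, 7.0]
finger_gap: 0.0573
```

Request:
send_rows(steps=[[0,0,0,0,0,0,0.2],[0,0,0,0,0,0,0.2]])

```text
time: 19.5
ee_pos: [0.3832, 0.2675, 0.2035]
ee_rot: [[0.905, -0.425, 0.002], [-0.425, -0.905, 0.002], [0.001, -0.003, -1.0]]
wrist_force: [-0.3, -1.1, 7.4]
finger_gap: 0.0573
```

```bash
python3 w.py w16 p,square,280,300; python3 plan.py 383.3 267 203 -25.2
```

```text
p square (array([384.08911133, 269.84307861]), (63.22952651977539, 58.028629302978516), 64.8670883178711)
t 19.55 at [383.2 267.5 203.5] yaw -25.16 tilt [0.0021 0.0021] gap 0.0574 F [-1.2 -1.2  6.8]
shift cm [0.03 0.04 0.05] rz 0.001 j7 -1.48
tiltfix rx,ry [-0.0028 -0.001 ]
```

View pics/w16_m.png

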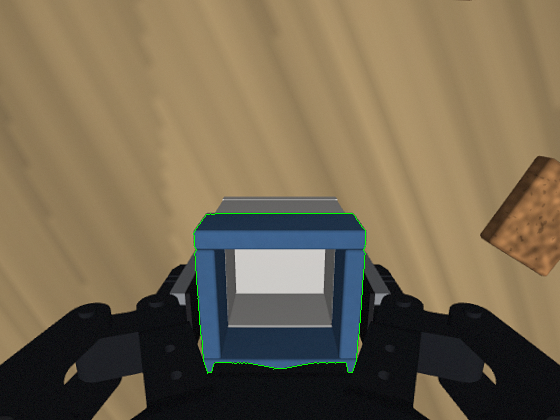

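Run:
```python
from h import *
p,d,c=load('w16');R=np.array(env.get_state()['ee_rot']);P=onplane(c,[(280,231),(197,231),(365,231)],.062)
print((P-np.array([.3832,.2675,.2035]))@R*1000)
```

```text
[[-1.36785328e-01 -2.74964104e+01  1.41577723e+02]
 [-2.76961902e+01 -2.74777176e+01  1.41550674e+02]
 [ 2.81062871e+01 -2.74580634e+01  1.41605281e+02]]
```

Request:
send_rows(steps=[[0,0,-1,-0.003,-0.001,0,0.2],[0,0,-3,0,0,0,0.2],[0,0,-3.5,0,0,0,0.2],[0,0,-3,0,0,0,0.2],[0,0,0,0,0,0,0.2]])

```text
time: 20.05
ee_pos: [0.3837, 0.2681, 0.3111]
ee_rot: [[0.905, -0.425, 0.004], [-0.425, -0.905, 0.002], [0.003, -0.004, -1.0]]
wrist_force: [1.2, 0.4, -3.0]
finger_gap: 0.0577
```

```bash
python3 plan.py 648.9 150.2 300 -5.35
```

```text
t 20.05 at [383.7 268.1 311.1] yaw -25.16 tilt [0.0042 0.0024] gap 0.0577 F [ 1.2  0.4 -3. ]
shift cm [29.02 -0.6   1.2 ] rz -0.346 j7 -1.35
tiltfix rx,ry [-0.0039 -0.0027]
```

Request:
send_rows(steps=[[0,0,0,-0.004,-0.003,-0.11,0.2],[0,0,0,0,0,-0.12,0.2],[0,0,0,0,0,-0.116,0.2],[2,1.2,0,0,0,0,0.2],[4,2.5,0,0,0,0,0.2]])

```text
time: 20.55
ee_pos: [0.437, 0.2265, 0.3064]
ee_rot: [[0.996, -0.085, -0.009], [-0.085, -0.996, -0.003], [-0.009, 0.004, -1.0]]
wrist_force: [1.5, 0.8, -2.6]
finger_gap: 0.0575
```

Request:
send_rows(steps=[[4,2.5,0,0,0,0,0.2],[4,2.5,0,0,0,0,0.2],[4,2.5,0,0,0,0,0.2],[4,2.5,0,0,0,0,0.2],[4,2.5,0,0,0,0,0.2]])

```text
time: 21.05
ee_pos: [0.6274, 0.08, 0.305]
ee_rot: [[0.996, -0.093, -0.009], [-0.093, -0.996, -0.004], [-0.009, 0.005, -1.0]]
wrist_force: [1.1, 1.0, -2.4]
finger_gap: 0.0571
```

Request:
send_rows(steps=[[1.5,0.8,0,0,0,0,0.2],[0,0,0,0,0,0,0.2],[0,0,0,0,0,0,0.2]])

```text
time: 21.35
ee_pos: [0.64, 0.0725, 0.3048]
ee_rot: [[0.996, -0.093, -0.01], [-0.093, -0.996, -0.004], [-0.01, 0.005, -1.0]]
wrist_force: [-0.4, 0.4, -3.3]
finger_gap: 0.0574
```

```bash
python3 w.py w17 s,square,280,100; python3 plan.py 648.9 150.2 300 -5.35
```

```text
s square (array([647.99743652, 149.81747437]), (81.61693572998047, 81.43070220947266), 174.94281005859375)
t 21.4 at [639.7  73.4 305.1] yaw -5.25 tilt [-0.0096 -0.0035] gap 0.0574 F [-0.7  0.4 -2.2]
shift cm [ 0.22 -7.74  0.48] rz 0.002 j7 -0.51
tiltfix rx,ry [0.0044 0.0092]
```

View pics/w17_m.png

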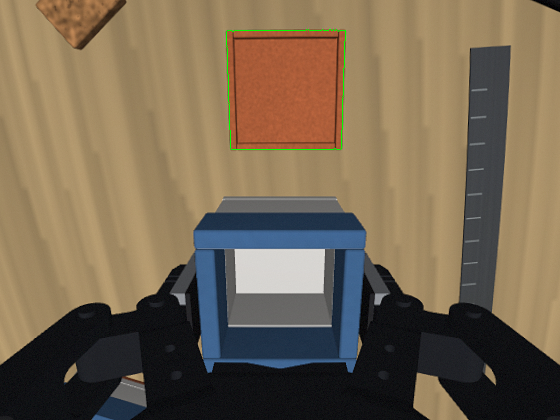

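Request:
send_rows(steps=[[0,-2.5,0,0.004,0.009,-0.001,0.2],[0.1,-2.7,0,0,0,0,0.2],[0.06,-2.6,0,0,0,0,0.2],[0,0,3.5,0,0,0,0.2],[0,0,3.5,0,0,0,0.2]])

```text
time: 21.9
ee_pos: [0.6487, 0.1532, 0.2366]
ee_rot: [[0.996, -0.087, 0.005], [-0.087, -0.996, 0.001], [0.005, -0.001, -1.0]]
wrist_force: [0.0, -1.8, -3.7]
finger_gap: 0.0574
```

Request:
send_rows(steps=[[0,0,1,0,0,0,0.2],[0,0,0.3,0,0,0,0.2],[0,0,0,0,0,0,0.2],[0,0,0,0,0,0,0.2]])

```text
time: 22.3
ee_pos: [0.6505, 0.1502, 0.225]
ee_rot: [[0.996, -0.092, 0.005], [-0.092, -0.996, -0.0], [0.005, -0.0, -1.0]]
wrist_force: [-0.6, 0.1, -2.6]
finger_gap: 0.0573
```

```bash
python3 w.py w18 s,square,280,180; python3 plan.py 648.5 151 208.5 -5.15
```

```text
s square (array([650.35205078, 175.72085571]), (81.63961029052734, 32.28929138183594), 175.3908462524414)
t 22.35 at [650.5 150.  225. ] yaw -5.28 tilt [ 0.0055 -0.0001] gap 0.0579 F [ 0.3 -1.  -3.1]
shift cm [-0.22 -0.08  1.65] rz -0.002 j7 -0.66
tiltfix rx,ry [-0.0004 -0.0055]
```

View pics/w18_m.png

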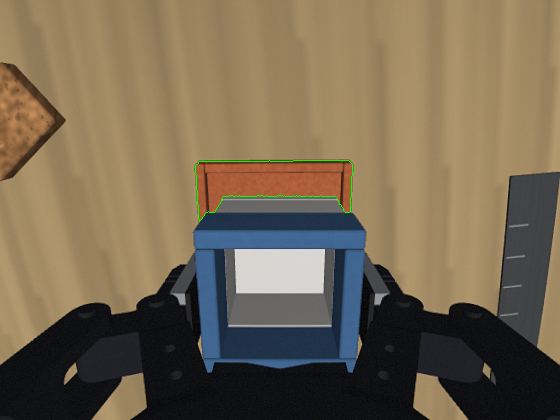

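Request:
send_rows(steps=[[-0.2,-0.17,0.6,0,-0.005,-0.002,0.2],[0,0,0.4,0,0,0,0.2],[0,0,0.3,0,0,0,0.2],[0,0,0,0,0,0,0.2],[0,0,0,0,0,0,0.2]])

```text
time: 22.85
ee_pos: [0.648, 0.1516, 0.2098]
ee_rot: [[0.996, -0.09, -0.003], [-0.09, -0.996, -0.0], [-0.003, 0.001, -1.0]]
wrist_force: [-0.7, 0.7, -2.4]
finger_gap: 0.0577
```

```bash
python3 w.py w19 s,square,280,180; python3 plan.py 648.5 151.8 208.5 -5.15
```

```text
s square (array([650.47973633, 176.86228943]), (81.56816101074219, 30.389911651611328), 174.94927978515625)
t 22.9 at [648.1 151.6 209.9] yaw -5.16 tilt [-0.0024 -0.0004] gap 0.0573 F [ 0.3 -1.1 -3.2]
shift cm [ 0.04 -0.02  0.14] rz -0.0 j7 -0.67
tiltfix rx,ry [0.0006 0.0024]
```

View pics/w19_m.png

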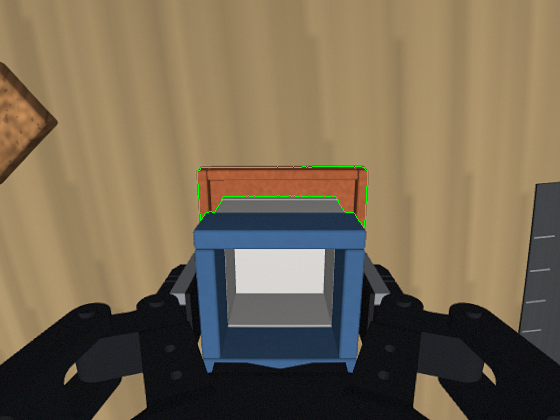

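Request:
send_rows(steps=[[0.05,-0.05,0,0,0.003,0,0.2],[0,0,0.1,0,0,0,0.2],[0,0,0.08,0,0,0,0.2],[0,0,0,0,0,0,0.2]])

```text
time: 23.3
ee_pos: [0.6487, 0.1522, 0.2086]
ee_rot: [[0.996, -0.09, 0.001], [-0.09, -0.996, -0.001], [0.001, 0.001, -1.0]]
wrist_force: [-0.5, -0.5, 1.0]
finger_gap: 0.0573
```

```bash
python3 plan.py 648.5 152 208.5 -5.15
```

```text
t 23.3 at [648.7 152.2 208.6] yaw -5.16 tilt [ 0.0009 -0.0008] gap 0.0573 F [-0.5 -0.5  1. ]
shift cm [-0.02  0.02  0.01] rz -0.0 j7 -0.67
tiltfix rx,ry [ 0.0007 -0.001 ]
```

Touching (force up about 4 N from the loaded level). Release.

Request:
send_rows(steps=[[0,0,0.03,0,0,0,0.2],[0,0,0,0,0,0,0.75],[0,0,0,0,0,0,0.9],[0,0,0,0,0,0,1],[0,0,0,0,0,0,1]])

```text
time: 23.8
ee_pos: [0.6486, 0.1521, 0.2078]
ee_rot: [[0.996, -0.09, 0.001], [-0.09, -0.996, -0.001], [0.001, 0.001, -1.0]]
wrist_force: [0.7, -0.2, 0.1]
finger_gap: 0.0853
```

Request:
send_rows(steps=[[0,0,-2,0,0,0,1],[0,0,-4.5,0,0,0,1],[0,0,-4.5,0,0,0,1],[0,0,-4.5,0,0,0,1],[0,0,0,0,0,0,1]])

```text
time: 24.3
ee_pos: [0.6501, 0.1534, 0.3706]
ee_rot: [[0.996, -0.09, 0.013], [-0.09, -0.996, 0.003], [0.013, -0.004, -1.0]]
wrist_force: [0.9, 0.3, 0.5]
finger_gap: 0.0855
```

```bash
python3 w.py w20 s,square,280,200 q,square,280,200; python3 plan.py 473.5 -111.7 360 65.8
```

```text
s square (array([647.83190918, 150.07676697]), (81.7889633178711, 81.47176361083984), 84.98471069335938)
q square (array([648.00744629, 152.81207275]), (59.70738220214844, 57.480628967285156), 84.7218246459961)
t 24.35 at [649.3 152.8 367. ] yaw -5.16 tilt [0.0079 0.001 ] gap 0.0857 F [-1.4  0.5 -0.7]
shift cm [-15.13  27.93   0.54] rz -1.239 j7 -0.6
tiltfix rx,ry [-0.0017 -0.0078]
```

View pics/w20_m.png

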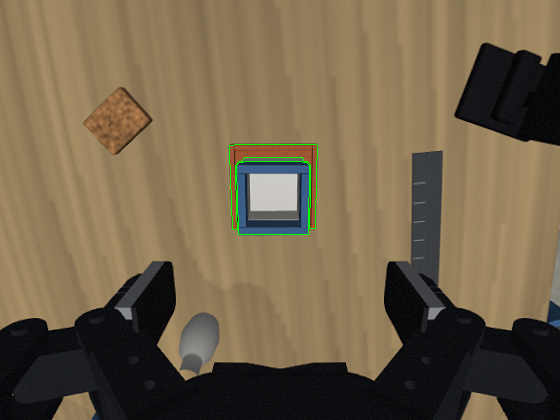

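```bash
cat > t.py <<'E'
import sys
from meas import *
p,d,c=snap('top',sys.argv[1]);b,r=masks(p)
im=cv2.cvtColor(p,cv2.COLOR_RGB2BGR).copy()
for a in sys.argv[2:]:
    k,u,v=a.split(',')
    for m,h in((r,.013),(b,H[k]+.005)):
        mm,ct=contour(m,np.array([float(u),float(v)]));P=onplane(c,ct+0.,h);print(k,fit(P,k))
        cv2.drawContours(im,[ct.reshape(-1,1,2)],-1,(0,255,0) if h<.02 else (0,255,255),1)
cv2.imwrite('pics/'+sys.argv[1]+'_m.png',cv2.resize(im[100:270,90:490],None,fx=2,fy=2,interpolation=cv2.INTER_NEAREST))
E
python3 t.py t2 square,225,143 small,338,140 large,128,197
```

```text
square (array([521.9041748 , 368.12072754]), (85.77189636230469, 63.47499465942383), 163.56268310546875)
square (array([634.71087646, 153.25874329]), (520.7988891601562, 155.32913208007812), 28.350753784179688)
small (array([ 654.74477476, -120.53903841]), np.float64(51.18980866852169), (654.2314453125, -120.29549407958984))
small (array([ 652.96464756, -120.62742706]), np.float64(39.960347650499365), (653.1292724609375, -120.66165924072266))
large (array([525.28191464, 378.9761554 ]), np.float64(76.99907280547212), (525.067626953125, 379.427734375))
large (array([524.53772794, 376.64224582]), np.float64(61.334027221014175), (524.284423828125, 376.686279296875))
```

View pics/t2_m.png

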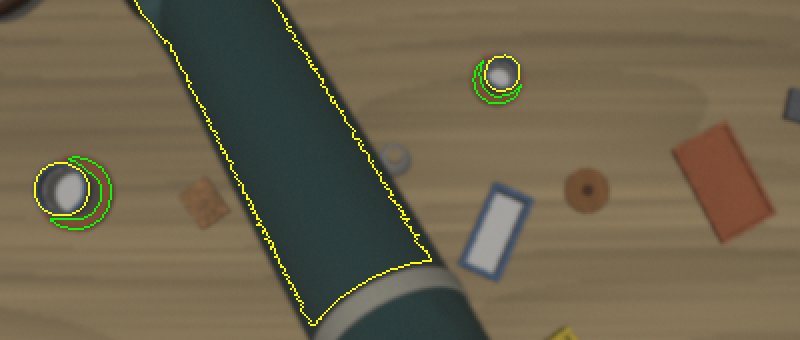

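Request:
send_rows(steps=[[0,3.3,0,-0.002,-0.008,0,1],[0,3.3,0,0,0,0,1],[0,0,0,0,0,0,1],[0,0,0,0,0,0,1]])

```text
time: 24.8
ee_pos: [0.6423, 0.0852, 0.3612]
ee_rot: [[0.996, -0.092, -0.011], [-0.092, -0.996, -0.002], [-0.01, 0.003, -1.0]]
wrist_force: [0.6, 0.5, 0.4]
finger_gap: 0.0857
```

```bash
python3 w.py w21 s,square,280,120 q,square,280,120; python3 plan.py 473.5 -111.7 360 65.8
```

```text
s square (array([648.02459717, 149.80480957]), (81.64425659179688, 81.2669906616211), 175.11122131347656)
q square (array([648.22314453, 151.46322632]), (57.910614013671875, 57.26237487792969), 174.9452667236328)
t 24.85 at [642.2  86.7 361.6] yaw -5.16 tilt [-0.0099 -0.0015] gap 0.0853 F [ 0.5  0.2 -0.1]
shift cm [-15.02  21.28   0.36] rz -1.238 j7 -0.5
tiltfix rx,ry [0.0024 0.0097]
```

View pics/w21_m.png

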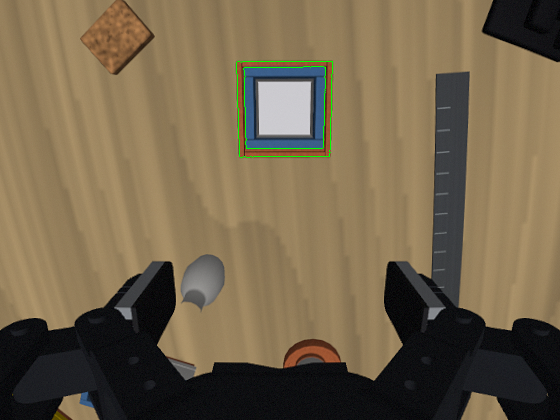

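Request:
send_rows(steps=[[-2.7,3.85,0,0.002,0.01,0,1],[-2.7,3.85,0,0,0,0,1],[-2.7,3.85,0,0,0,0,1],[-2.7,3.85,0,0,0,0,1],[-2.7,3.85,0,0,0,0,1]])

```text
time: 25.35
ee_pos: [0.4896, -0.0928, 0.3626]
ee_rot: [[0.996, -0.087, 0.002], [-0.087, -0.996, -0.0], [0.002, -0.0, -1.0]]
wrist_force: [0.4, 0.5, -0.2]
finger_gap: 0.0858
```

Request:
send_rows(steps=[[-1.5,2,0,0,0,0.1,1],[0,0,0,0,0,0.145,1],[0,0,0,0,0,0.145,1],[0,0,0,0,0,0.145,1],[0,0,0,0,0,0.145,1]])

```text
time: 25.85
ee_pos: [0.4743, -0.1102, 0.3627]
ee_rot: [[0.715, -0.699, 0.002], [-0.699, -0.715, -0.0], [0.001, -0.001, -1.0]]
wrist_force: [0.3, -0.2, 0.3]
finger_gap: 0.0855
```

Request:
send_rows(steps=[[0,0,0,0,0,0.145,1],[0,0,0,0,0,0.145,1],[0,0,0,0,0,0.145,1],[0,0,0,0,0,0.145,1],[0,0,0,0,0,0.145,1]])

```text
time: 26.35
ee_pos: [0.4743, -0.11, 0.3626]
ee_rot: [[0.073, -0.997, 0.002], [-0.997, -0.073, -0.0], [0.0, -0.002, -1.0]]
wrist_force: [-0.3, -0.3, 0.4]
finger_gap: 0.0855
```

Request:
send_rows(steps=[[0,0,0,0,0,0.145,1],[0,0,0,0,0,0.145,1],[0,0,0,0,0,0.145,1],[0,0,0,0,0,0,1]])

```text
time: 26.75
ee_pos: [0.4743, -0.1102, 0.3626]
ee_rot: [[-0.349, -0.937, 0.002], [-0.937, 0.349, -0.0], [-0.0, -0.002, -1.0]]
wrist_force: [0.4, 0.4, 0.2]
finger_gap: 0.0856
```

```bash
python3 plan.py 473.5 -111.7 360 -114.2
```

```text
t 26.75 at [ 474.3 -110.2  362.6] yaw -110.45 tilt [ 0.0018 -0.0004] gap 0.0856 F [0.4 0.4 0.2]
shift cm [0.17 0.02 0.26] rz 0.065 j7 -1.82
tiltfix rx,ry [-0.0018  0.0002]
```

Request:
send_rows(steps=[[0,2,0,0,0,0.065,1],[0,2,0,0,0,0,1],[0,0,0,0,0,0,1],[0,0,0,0,0,0,1]])

```text
time: 27.15
ee_pos: [0.4376, -0.0959, 0.3631]
ee_rot: [[-0.408, -0.913, 0.003], [-0.913, 0.408, -0.001], [-0.0, -0.004, -1.0]]
wrist_force: [0.4, -0.1, -0.3]
finger_gap: 0.0852
```

```bash
python3 w.py w22 p,oblong,280,160; python3 plan.py 473.5 -111.7 360 -114.2
```

```text
p oblong (array([ 472.27893066, -113.79460907]), (102.5689697265625, 49.76542282104492), 155.74444580078125)
t 27.2 at [437.9 -96.2 363.2] yaw -114.16 tilt [ 0.0037 -0.001 ] gap 0.0852 F [-0.  -0.4  0.2]
shift cm [-0.05 -3.88  0.33] rz 0.001 j7 -1.9
tiltfix rx,ry [-0.0038  0.0005]
```

View pics/w22_m.png

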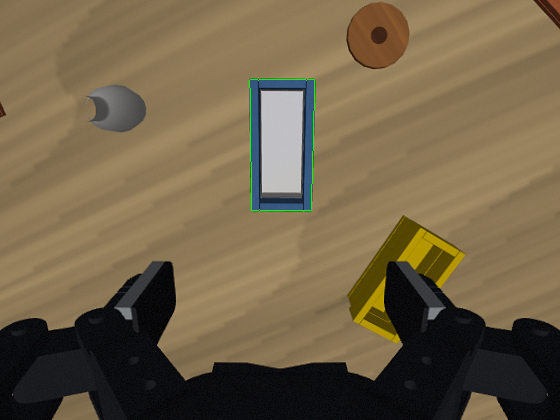

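Request:
send_rows(steps=[[0.1,-3.85,0,-0.004,0,0.002,1],[0,0,4,0,0,0,1],[0,0,4.5,0,0,0,1],[0,0,2.5,0,0,0,1],[0,0,0,0,0,0,1]])

```text
time: 27.7
ee_pos: [0.471, -0.113, 0.2497]
ee_rot: [[-0.412, -0.911, -0.008], [-0.911, 0.412, 0.002], [0.001, 0.008, -1.0]]
wrist_force: [-1.7, -0.5, -0.2]
finger_gap: 0.0855
```

Request:
send_rows(steps=[[0,0,0,0,0,0,1]])

```text
time: 27.8
ee_pos: [0.4725, -0.1132, 0.2532]
ee_rot: [[-0.413, -0.911, -0.001], [-0.911, 0.413, 0.001], [-0.0, 0.001, -1.0]]
wrist_force: [-0.1, -0.2, 0.2]
finger_gap: 0.0853
```

```bash
python3 w.py w23 p,oblong,280,220; python3 plan.py 472.6 -113 193 -114.2
```

```text
p oblong (array([ 472.79086304, -113.99988556]), (104.74325561523438, 49.752079010009766), 155.56195068359375)
t 27.85 at [ 472.8 -113.2  254.1] yaw -114.4 tilt [0.0009 0.0005] gap 0.0854 F [-0.6 -0.5  0.2]
shift cm [-0.01  0.03  6.11] rz -0.003 j7 -1.92
tiltfix rx,ry [-0.0006  0.0008]
```

View pics/w23_m.png

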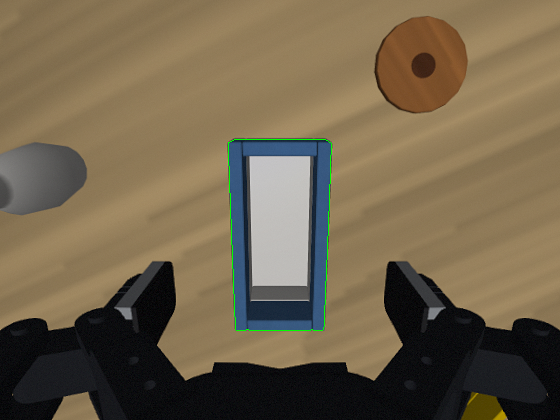

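Request:
send_rows(steps=[[0.02,0.03,2.5,0,0,0,1],[0,0,2.3,0,0,0,1],[0,0,1.2,0,0,0,1],[0,0,0,0,0,0,1]])

```text
time: 28.25
ee_pos: [0.4714, -0.1131, 0.1931]
ee_rot: [[-0.413, -0.911, -0.001], [-0.911, 0.413, 0.001], [-0.0, 0.002, -1.0]]
wrist_force: [-0.7, 0.8, 0.5]
finger_gap: 0.0852
```

Request:
send_rows(steps=[[0,0,0,0,0,0,0.65],[0,0,0,0,0,0,0.55],[0,0,0,0,0,0,0.45],[0,0,0,0,0,0,0.35],[0,0,0,0,0,0,0.25]], squeeze=50)

```text
time: 28.75
ee_pos: [0.4719, -0.1131, 0.1944]
ee_rot: [[-0.413, -0.911, 0.001], [-0.911, 0.413, 0.0], [-0.001, -0.001, -1.0]]
wrist_force: [-1.2, 1.2, 5.2]
finger_gap: 0.0491
```

Request:
send_rows(steps=[[0,0,0,0,0,0,0.15],[0,0,0,0,0,0,0.15]])

```text
time: 28.95
ee_pos: [0.4719, -0.1131, 0.1944]
ee_rot: [[-0.413, -0.911, 0.001], [-0.911, 0.413, 0.0], [-0.001, -0.001, -1.0]]
wrist_force: [-1.0, 0.2, 5.8]
finger_gap: 0.0493
```

```bash
python3 w.py w24 p,oblong,280,280; python3 plan.py 472.6 -113 193 -114.2
python3 - <<'E'
from h import *
s=env.get_state();p,d,c=load('w24');R=np.array(s['ee_rot'])
print((onplane(c,[(280,200),(280,210),(280,220)],.052)-np.array(s['ee_pos']))@R*1000)
E
```

```text
p oblong (array([ 485.11279297, -119.89058685]), (79.8328857421875, 49.929351806640625), 155.48350524902344)
t 29.0 at [ 471.9 -113.1  194.4] yaw -114.42 tilt [0.0013 0.0002] gap 0.0492 F [-0.9  0.4  6.6]
shift cm [-0.04 -0.06  0.14] rz -0.004 j7 -1.95
tiltfix rx,ry [-0.0011  0.0007]
[[  0.95456325 -38.34226609 142.4278528 ]
 [  0.95569537 -34.95730447 142.42428999]
 [  0.95686131 -31.51902332 142.42067105]]
```

View pics/w24_m.png

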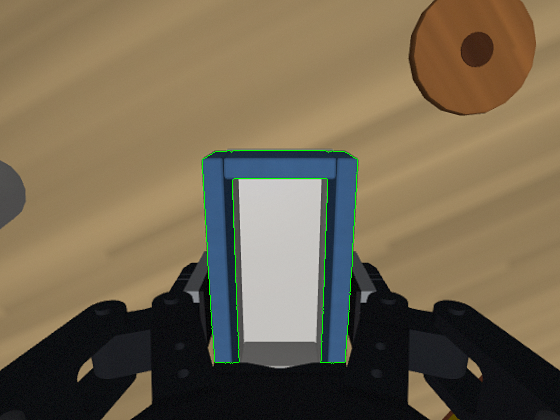

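Request:
send_rows(steps=[[0,0,-1,0,0,0,0.15],[0,0,-3,0,0,0,0.15],[0,0,-4,0,0,0,0.15],[0,0,-4,0,0,0,0.15],[0,0,-2.5,0,0,0,0.15]])

```text
time: 29.5
ee_pos: [0.4714, -0.1132, 0.3414]
ee_rot: [[-0.413, -0.911, 0.002], [-0.911, 0.413, -0.0], [-0.001, -0.002, -1.0]]
wrist_force: [1.1, -0.8, -3.5]
finger_gap: 0.0492
```

Request:
send_rows(steps=[[2,-1.5,0,0,0,0,0.15],[4,-3,0,0,0,0,0.15],[4,-3,0,0,0,0,0.15],[2.7,-1.9,0,0,0,0,0.15],[0,0,0,0,0,0,0.15]])

```text
time: 30.0
ee_pos: [0.5034, -0.2734, 0.3383]
ee_rot: [[-0.421, -0.907, -0.001], [-0.907, 0.421, -0.002], [0.003, -0.0, -1.0]]
wrist_force: [-0.5, 0.9, -4.2]
finger_gap: 0.0491
```

Request:
send_rows(steps=[[0,0,0,0,0,0,0.15],[0,0,0,0,0,0,0.15]])

```text
time: 30.2
ee_pos: [0.5042, -0.2663, 0.3379]
ee_rot: [[-0.412, -0.911, -0.002], [-0.911, 0.412, 0.002], [-0.001, 0.003, -1.0]]
wrist_force: [-1.1, 1.1, -2.7]
finger_gap: 0.0492
```

```bash
python3 w.py w25 s,oblong,400,150; python3 plan.py 532 -390 340 -62.3
```

```text
s oblong (array([ 530.76031494, -392.03036499]), (127.86972045898438, 76.7425765991211), 27.639982223510742)
t 30.25 at [ 504.4 -266.1  338. ] yaw -114.3 tilt [-0.0016  0.0018] gap 0.0493 F [-0.4  0.4 -3. ]
shift cm [10.16 -7.62 -0.23] rz -0.908 j7 -1.61
tiltfix rx,ry [0.0022 0.001 ]
```

View pics/w25_m.png

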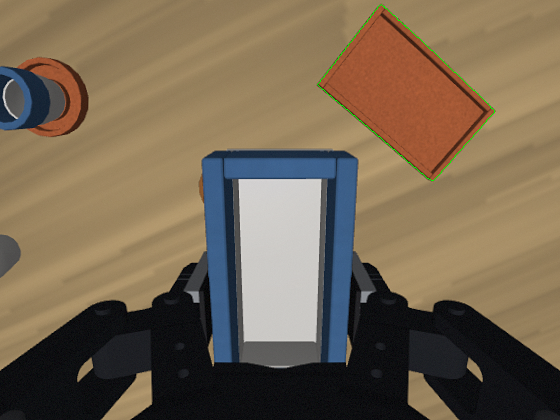

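Request:
send_rows(steps=[[3.4,-2.5,0,0,0,-0.1,0.15],[0,0,0,0,0,-0.13,0.15],[0,0,0,0,0,-0.13,0.15],[0,0,0,0,0,-0.13,0.15],[0,0,0,0,0,-0.13,0.15]])

```text
time: 30.75
ee_pos: [0.5133, -0.3075, 0.338]
ee_rot: [[0.2, -0.98, -0.001], [-0.98, -0.2, 0.001], [-0.001, 0.001, -1.0]]
wrist_force: [0.6, 0.3, -3.9]
finger_gap: 0.0492
```

Request:
send_rows(steps=[[0,0,0,0,0,-0.13,0.15],[0,0,0,0,0,-0.13,0.15],[0,0,0,0,0,-0.026,0.15],[0,0,0,0,0,0,0.15]])

```text
time: 31.15
ee_pos: [0.5132, -0.3082, 0.338]
ee_rot: [[0.461, -0.887, -0.001], [-0.887, -0.461, 0.001], [-0.001, 0.001, -1.0]]
wrist_force: [0.1, 0.8, -3.9]
finger_gap: 0.0495
```

```bash
python3 plan.py 530.5 -391.5 225 -62.4
```

```text
t 31.15 at [ 513.2 -308.2  338. ] yaw -62.56 tilt [-0.0012  0.0011] gap 0.0495 F [ 0.1  0.8 -3.9]
shift cm [ 8.21  2.3  11.29] rz -0.003 j7 -0.75
tiltfix rx,ry [0.0005 0.0015]
```

Request:
send_rows(steps=[[2.8,0.8,0,0,0,-0.003,0.15],[3,0.8,0,0,0,0,0.15],[2.4,0.7,0,0,0,0,0.15],[0,0,3,0,0,0,0.15],[0,0,4,0,0,0,0.15]])

```text
time: 31.65
ee_pos: [0.5316, -0.3936, 0.2694]
ee_rot: [[0.461, -0.887, 0.003], [-0.887, -0.461, -0.003], [0.004, -0.002, -1.0]]
wrist_force: [0.6, 0.3, -3.4]
finger_gap: 0.0492
```

Request:
send_rows(steps=[[0,0,3.5,0,0,0,0.15],[0,0,1,0,0,0,0.15],[0,0,0,0,0,0,0.15],[0,0,0,0,0,0,0.15]])

```text
time: 32.05
ee_pos: [0.5316, -0.3924, 0.2245]
ee_rot: [[0.464, -0.886, 0.001], [-0.886, -0.464, -0.001], [0.001, -0.001, -1.0]]
wrist_force: [0.1, 0.2, -1.9]
finger_gap: 0.0492
```

```bash
python3 w.py w26 s,oblong,280,150;  python3 plan.py 530.5 -391.5 199.4 -62.4
```

```text
s oblong (array([ 579.26763916, -367.53323364]), (75.52444458007812, 18.920700073242188), 118.02544975280762)
t 32.1 at [ 531.7 -392.6  225.2] yaw -62.36 tilt [ 0.0021 -0.0015] gap 0.0492 F [ 0.4 -0.3 -3.3]
shift cm [-0.16  0.06  2.58] rz 0.001 j7 -0.67
tiltfix rx,ry [-0.0012 -0.0023]
```

View pics/w26_m.png

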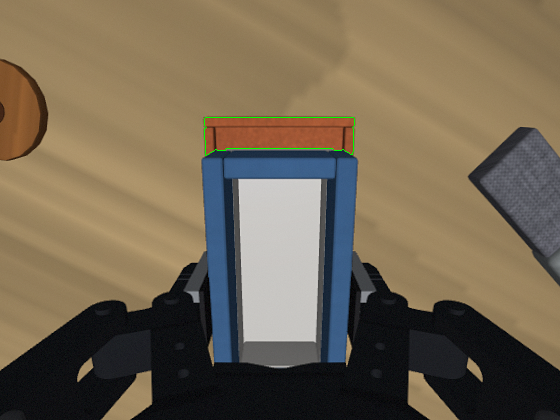

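Request:
send_rows(steps=[[-0.05,0.06,1,0,-0.002,0,0.15],[0,0,0.8,0,0,0,0.15],[0,0,0.4,0,0,0,0.15],[0,0,0.15,0,0,0,0.15],[0,0,0,0,0,0,0.15]])

```text
time: 32.6
ee_pos: [0.5298, -0.3921, 0.1996]
ee_rot: [[0.464, -0.886, -0.002], [-0.886, -0.464, 0.002], [-0.003, 0.001, -1.0]]
wrist_force: [-1.1, 0.2, -1.3]
finger_gap: 0.0494
```

```bash
python3 w.py w27 s,oblong,280,150;  python3 plan.py 531.2 -392.5 199.4 -62.4
```

```text
s oblong (array([ 557.50006104, -378.82263184]), (75.55937194824219, 67.6142349243164), 117.66897392272949)
t 32.65 at [ 529.9 -392.1  199.6] yaw -62.34 tilt [-0.002   0.0023] gap 0.0493 F [-1.3 -0.1 -0.8]
shift cm [ 0.1  -0.1   0.01] rz 0.001 j7 -0.68
tiltfix rx,ry [0.0006 0.003 ]
```

View pics/w27_m.png

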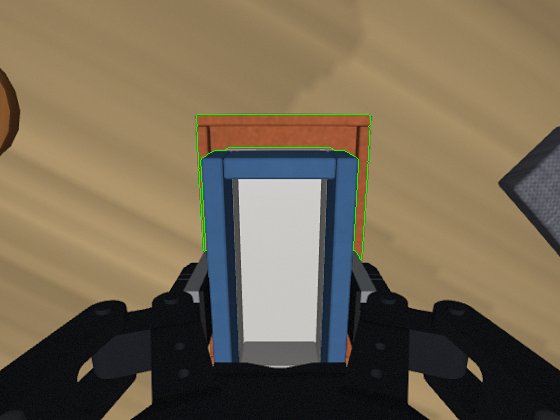

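Request:
send_rows(steps=[[0.11,-0.03,-0.1,0,0.003,0,0.15],[0,0,0,0,0,0,0.15],[0,0,0.1,0,0,0,0.15],[0,0,0,0,0,0,0.15]])

```text
time: 33.05
ee_pos: [0.5308, -0.3929, 0.1995]
ee_rot: [[0.464, -0.886, -0.0], [-0.886, -0.464, -0.0], [0.0, 0.0, -1.0]]
wrist_force: [-0.6, -0.2, -1.0]
finger_gap: 0.0495
```

```bash
python3 plan.py 531 -392.6 199.4 -62.4
```

```text
t 33.05 at [ 530.8 -392.9  199.5] yaw -62.34 tilt [-0.0003 -0.0004] gap 0.0495 F [-0.6 -0.2 -1. ]
shift cm [-0.02 -0.04  0.01] rz 0.001 j7 -0.68
tiltfix rx,ry [ 0.0004 -0.0003]
```

Request:
send_rows(steps=[[0,0,0.06,0,0,0,0.15],[0,0,0,0,0,0,0.15]])

```text
time: 33.25
ee_pos: [0.5308, -0.3929, 0.1995]
ee_rot: [[0.464, -0.886, -0.0], [-0.886, -0.464, -0.001], [0.0, 0.001, -1.0]]
wrist_force: [-1.1, 0.9, 3.4]
finger_gap: 0.049
```

Request:
send_rows(steps=[[0,0,0,0,0,0,0.65],[0,0,0,0,0,0,0.85],[0,0,0,0,0,0,1],[0,0,0,0,0,0,1],[0,0,-2,0,0,0,1]])

```text
time: 33.75
ee_pos: [0.5296, -0.3922, 0.2161]
ee_rot: [[0.464, -0.886, -0.005], [-0.886, -0.464, 0.003], [-0.005, 0.003, -1.0]]
wrist_force: [0.5, 0.3, -0.3]
finger_gap: 0.0852
```

Request:
send_rows(steps=[[0,0,-4.5,0,0,0,1],[0,0,-4.5,0,0,0,1],[0,0,-4.5,0,0,0,1],[0,3.3,0,0,0,0,1],[0,3.3,0,0,0,0,1]])

```text
time: 34.25
ee_pos: [0.4728, -0.4231, 0.356]
ee_rot: [[0.467, -0.884, 0.003], [-0.884, -0.467, -0.003], [0.004, -0.001, -1.0]]
wrist_force: [-0.2, -2.1, -0.9]
finger_gap: 0.0852
```

Request:
send_rows(steps=[[0,0,0,0,0,0,1],[0,0,0,0,0,0,1]])

```text
time: 34.45
ee_pos: [0.4715, -0.4241, 0.3539]
ee_rot: [[0.462, -0.887, -0.001], [-0.887, -0.462, -0.0], [0.0, 0.001, -1.0]]
wrist_force: [1.3, 1.1, 0.5]
finger_gap: 0.0856
```

```bash
python3 w.py w28 s,oblong,280,120 q,oblong,280,120;  python3 t.py t3 square,225,143 small,338,140;python3 plan.py 654.7 -121 360 -62.4
```

```text
s oblong (array([ 531.37127686, -392.38058472]), (126.84546661376953, 75.6785659790039), 27.53788948059082)
q oblong (array([ 530.85437012, -392.99038696]), (103.24407196044922, 49.64283752441406), 27.756372451782227)
square (array([648.76312256, 150.35411072]), (78.19622039794922, 77.82819366455078), 85.03189849853516)
square (array([648.29724121, 151.4302063 ]), (57.95256042480469, 57.464195251464844), 174.37509155273438)
small (array([ 654.49920773, -120.35814976]), np.float64(50.663166274611534), (653.681884765625, -119.80009460449219))
small (array([ 652.92455653, -120.62177237]), np.float64(39.70085899167269), (652.8411865234375, -121.32801055908203))
t 34.55 at [ 473.1 -422.8  353.7] yaw -62.27 tilt [0.0001 0.0004] gap 0.0853 F [-0.4  0.5 -0.1]
shift cm [-18.26 -30.11  -0.62] rz 0.002 j7 -0.54
tiltfix rx,ry [-0.0002  0.0003]
```

View pics/w28_m.png

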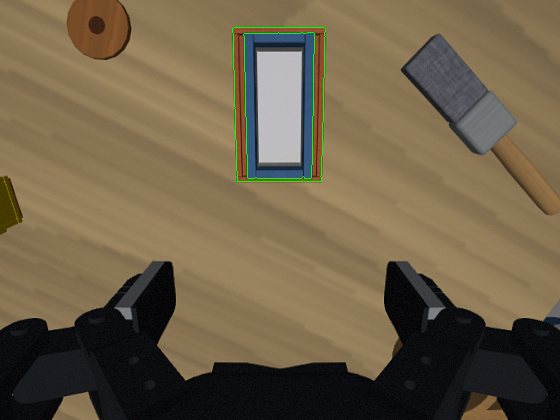

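View pics/t3_m.png

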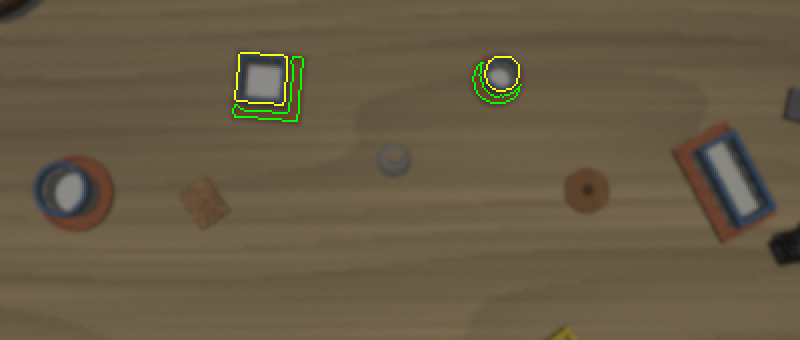

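```bash
python3 -c "
from h import *
print(env.job_done())"
```

```text
the job is handed in; nothing more can be done
None
```

All four pots are standing upright in their matching saucers, placed in the order large, small, square, oblong. I handed the job in at about 34.6 s of the 122 s allowed, with the gripper open and clear of everything.

| Pot | Off saucer centre | Angle error |
|---|---|---|
| Large | about 1 mm | n/a |
| Small | about 1 mm | n/a |
| Square | about 1.7 mm, mostly in y | 0.2–0.7° |
| Oblong | about 0.8 mm | 0.2° |

- **Setting down:** I lowered each pot in small steps and released it at light contact, with up to 12 N on the large pot and about 5 N or less on the others.
- **Vase:** The bud vase looks unmoved in the last top view. I checked that by eye and did not remeasure it.
- **Saucers:** Measured positions agree with the starting ones to 1–2 mm, which is within calibration error.
- **Yellow look-alike:** I did not touch it.

Two checks were less clean:
- **Large pot:** A mid-job top view put it about 2.8 mm off. I trusted the closer wrist view instead, because from above the pot's visible collar side skews that reading.
- **Square pot:** I saw the 1.7 mm offset and chose not to regrip it. For its angle, the wrist view gave 0.2° and the coarser top view about 0.7°.

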